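Fit fresh filter plates in the vacuum table's filter box and bolt its cover down evenly

TASK

Move every filter plate left in the dispenser into the filter box, pushing each out at the bottom with the red-handled pusher (never lifting one out of the top of the stack) and laying it flat between the guides. Then shut the box's cover gently and tighten its four wing screws clockwise in two rounds, the first about half way and the second fully home, in each round going crosswise: after the first screw the one diagonally opposite, then the other two. Leave the pusher drawn back, and leave the other things on the table where they are.

Things in the scene. Friction and masses are not known exactly. Their poses are not given: they have to be found in the camera images.
- filter_box: open aluminium filter box, 148 (own x) by 108 (own y) by 60 mm high, fixed; origin at the centre of its underside, z up. Inside 116 by 76 mm, floor 10 mm above the origin, black gasket 3 mm high on the rim. The cover's hinge runs along its -y side, parallel to x
- pocket (a point): middle of the box's floor, 10 mm above the table, axes as the box's. Four yellow corner guides, 30 mm high, leave a pocket of 54 mm (x) by 76 mm (y) here, and in each x side a gap 40 mm wide (y = -20 to 20) for fingers, reaching to the walls at x = +-58 mm. Plates lie here with their long side along y, one on another
- cover (a joint): angle of the blue hinged cover, 0 = shut, 1.57 = upright; starts 1.45 to 1.65. Hinge axis parallel to the box's x at y = -57, z = 63 mm in its frame. Panel 152 (along x) by 112 by 8 mm, red tab 20 mm beyond its free edge; shut, its outer face is 71 mm above the table. Stiff hinge: stays at any angle, about 0.35 N m to move. Push its outer face, midway between the screws, over and down
- screw_a (a joint): wing screw A (at the hinge, -x end of the box), captive on the cover. 0 = fully slack, grows as it is turned clockwise seen from above, hard stop at 2.2 rad = home; about 1.1 is half way. Starts between 0 and 0.25. Stays where it is left; takes about 0.06 N m. Its height does not change
- screw_b (a joint): wing screw B (at the hinge, +x end of the box), captive on the cover. 0 = fully slack, grows as it is turned clockwise seen from above, hard stop at 2.2 rad = home; about 1.1 is half way. Starts between 0 and 0.25. Stays where it is left; takes about 0.06 N m. Its height does not change
- screw_c (a joint): wing screw C (free edge, +x end; diagonally opposite A), captive on the cover. 0 = fully slack, grows as it is turned clockwise seen from above, hard stop at 2.2 rad = home; about 1.1 is half way. Starts between 0 and 0.25. Stays where it is left; takes about 0.06 N m. Its height does not change
- screw_d (a joint): wing screw D (free edge, -x end; diagonally opposite B), captive on the cover. 0 = fully slack, grows as it is turned clockwise seen from above, hard stop at 2.2 rad = home; about 1.1 is half way. Starts between 0 and 0.25. Stays where it is left; takes about 0.06 N m. Its height does not change
- wing_a (a point): middle of the wing of screw A, on the screw axis: wing 36 mm long (along its own x; the +x half is orange, the other brass), 9 mm thick (along its own y), 22 mm high (own z is the screw axis, pointing out of the cover): +-11 mm about this point. The cover's outer face lies 18 mm below, a boss of radius 7.5 mm between. With the cover shut this point is 89 mm above the table
- wing_b (a point): middle of the wing of screw B, on the screw axis: wing 36 mm long (along its own x; the +x half is orange, the other brass), 9 mm thick (along its own y), 22 mm high (own z is the screw axis, pointing out of the cover): +-11 mm about this point. The cover's outer face lies 18 mm below, a boss of radius 7.5 mm between. With the cover shut this point is 89 mm above the table
- wing_c (a point): middle of the wing of screw C, on the screw axis: wing 36 mm long (along its own x; the +x half is orange, the other brass), 9 mm thick (along its own y), 22 mm high (own z is the screw axis, pointing out of the cover): +-11 mm about this point. The cover's outer face lies 18 mm below, a boss of radius 7.5 mm between. With the cover shut this point is 89 mm above the table
- wing_d (a point): middle of the wing of screw D, on the screw axis: wing 36 mm long (along its own x; the +x half is orange, the other brass), 9 mm thick (along its own y), 22 mm high (own z is the screw axis, pointing out of the cover): +-11 mm about this point. The cover's outer face lies 18 mm below, a boss of radius 7.5 mm between. With the cover shut this point is 89 mm above the table
- dispenser: gravity-fed plate dispenser, fixed; origin at its underside, below the stack's centre, z up. Blue base 110 mm wide (y), 6 mm thick, x = -115 to 170 mm. Stack between clear walls, top at 44 mm, plates' long side along x. The bottom plate leaves only towards -x, under the front stops (x = -36 mm), onto the bare landing, where it comes to lie at about x = -70 mm
- pusher (a joint): steel pusher: 0 = home, grows as it is pushed towards the dispenser's -x; at its stop, 0.073 m, the bottom plate is wholly out. Starts -0.015 to 0 (-0.015 is the rear stop). The next plate rests on the pusher while it is forward and drops when it is drawn back to 0 or below. Stays where left; takes about 1.5 N plus plate friction
- pusher_grip (a point): the pusher's upright red handle, 14 mm (x) by 16 mm (y), its top 11 mm above this point and bare for 31 mm below it; 45 mm above the table, on the handle's axis, axes as the dispenser's
- plate1: filter plate, 60 mm (own x) by 44 mm (own y) by 10 mm, green plastic frame with white mesh on both faces, about 45 g; origin at the centre of its underside; either face may lie up. Starts in the dispenser's stack, or is absent
- plate2: filter plate, 60 mm (own x) by 44 mm (own y) by 10 mm, green plastic frame with white mesh on both faces, about 45 g; origin at the centre of its underside; either face may lie up. Starts in the dispenser's stack, or is absent
- plate3: filter plate, 60 mm (own x) by 44 mm (own y) by 10 mm, green plastic frame with white mesh on both faces, about 45 g; origin at the centre of its underside; either face may lie up. Starts in the dispenser's stack, or is absent
- ink_bottle: bystander, white bottle with red cap, 60 mm across, 160 mm tall, stands behind the work
- emulsion_bottle: bystander, amber bottle with red cap, 60 mm across, 150 mm tall
- spray_can: bystander, green can, 60 mm across, 170 mm tall
- ink_jar: bystander, small blue jar with black lid, 42 mm across, 50 mm tall, between dispenser and box
- tape_roll: bystander, roll of blue tape lying flat, 90 mm across, 24 mm tall
- spatula: bystander, ink spatula lying on the table
- squeegee: bystander, wooden squeegee lying with its orange blade up, 220 mm long (own y), 28 mm wide, 64 mm tall
There are look-alikes about, which are no part of the job. There is more than one size of the filter_box; the one meant has the size given above.

How it is judged:
By the outcome, as a careful person would: the job done as asked, in the order asked, and still so for the second after the job is handed in, with the robot touching nothing.
Of plate1, plate2, plate3 only 2 to 3 are there at a start; the rules pass over those that are not, and their reading is None.
At some moment in a run one of plate1, plate2, plate3 may be knocked a few centimetres aside while the robot is not near it.
Once in a run the grip may slacken for a moment while it holds something.
It also fails if it takes over 210 s, if anything falls off the work surface, if the arm or the gripper's body presses on something with over 40 N, if the wrist force passes 120 N, or if a joint passes its speed limit or range.

ROBOT

A 6-joint arm with a two-finger parallel gripper is mounted at the origin on the work surface. World frame = base frame: x ahead of the robot, y to its left, z up, the work surface at z = 0. Lengths are in m, angles in rad, forces in N, time in s.
With the tool pointing down it reaches from about 0.35 to 1 m from the base axis. Payload 7.1 kg.
Tool frame: the origin (TCP) lies midway between the tips of the shut fingers; the grasp point (between the pads) lies 19 mm behind it; z points along the fingers, y is the direction in which the jaws open and shut (so a half turn about z gives the same grasp; the last joint's range is limited). The gripper opens to 85 mm and grips with 20 to 120 N. Pads are 22 mm wide; open, the fingers measure 114 mm over their backs; the gripper's body (76 mm by 85 mm) begins 54 mm behind the grasp point. The pads swing forward as they close: fully open they stand 13 mm farther back than shut.
Start: joints at [-1.327, 0.423, 1.63, -0, 1.089, -0.019], TCP at [0.162, -0.604, 0.231] pointing down, gripper open.
Joint ranges: [-3, 3], [-0.9, 2.11], [0.09, 2.58], [-1.31, 4.45], [0.11, 2.69], [-2.54, 2.54]. Speed limits (rad/s): [2.39, 2.39, 3.01, 3.14, 3.14, 3.14].

INTERFACE

Orientations are given as a rotation vector (axis times angle).
In Python, from station import bot, imaging, job gives the robot as it stands.
- The arm moves only by the tool drive_tool, never from a script. Its argument "rows" is a list of rows, each a list of 2 entries, a list of its own where there are three numbers: the shift along the world's x, y, z in cm, then the turn about the world's z in rad. In form: [[[tx, ty, tz], twist], ...]. A call has exactly 10 rows; each row shifts and turns the commanded pose from where the row before left it; what a row does not reach is not made up. A row lasts 1/10 s, in which the tool goes at most 50 mm and 8.59 degrees, less where a joint would pass 70% of its speed; a pose out of reach is approached as far as the arm can. A call with a gripper value outside its range is refused whole. "hand" is the opening, from -1 (shut) to 1 (fully open), so that 0 is half open, set as the call begins (left out, the last holds). The fingers move at their own pace and stop on an object; "force" is the grip in N (left out, the last holds). Time passes only in rows, so rows that do not move let the fingers close, or fill a call up. It gives the time, the measured TCP pose, the force and the opening at its end, in the units of the state.
- bot.get_obs(): the state, without advancing time (a new reading comes with each control period).
- imaging.snapshot(name): name is "scene" or "top" or "wrist"; returns the picture (400x640x3 uint8, red, green, blue); there is no depth.
- imaging.calibration(name): a dict with "vfov" (degrees; the focal length in pixels is half the picture's height over the tangent of half this angle, whatever the lens; pixels are square), "cx", "cy" (the principal point, pixels), "camera_from_world" (4x4, takes a point from world to camera coordinates). Camera axes: x right, y down, z forward; pixel columns grow to the right and rows downward; lengths in m; the calibration is good to about 2 mm. The wrist camera is an equidistant fisheye: a pixel r from the principal point sees the ray r / f radians off the axis. A picture is of the moment at which its call begins: read the wrist's pose just before it. calibration takes no time and is no camera call; for the wrist camera it gives the pose at the moment of the call.
- job.job_done(): hands the job in, once; it reports no verdict.
The state is a dict: "clock": time; "joints": joint angles; "qd": joint speeds; "joint_torque": joint torques, N m; "tcp_pos": TCP position; "tcp_rot": TCP orientation; "contact_force": force on the tool from outside, world axes, zero at the start; "torque": the same for the moment, N m; "grip_width": finger opening in m.
Only numpy, scipy, OpenCV 4.12 (cv2) and the standard library are available. Lean on these libraries where they do the work, as an engineer would, in place of code of your own. Each camera call takes 0.05 s, during which the arm holds its last target. There are 200 camera calls.

## Working session

There is one attempt and no reset: what is moved stays moved. The work goes in short steps, Python scripts to look and compute and a tool call to move; the robot and the scene stay as the last step left them, time stands still between calls to the robot, and variables do not carry over. Pictures are saved under pics/ and viewed, about 12 in all and at most 16, crops included, and the job is handed in when it is done.

Besides the shell and the picture viewer there is one more tool, called as name([rows], argument=value, ...), one row to a line, values as JSON. drive_tool: Moves the arm, as the interface text tells. Its arguments: {"type":"object","properties":{"rows":{"type":"array","items":{"type":"array"}},"hand":{"type":"number"},"force":{"type":"number"}},"required":["rows"]}

```bash
mkdir -p pics; ls; python3 - <<'E'
from station import bot, imaging
import cv2, numpy as np
print(bot.get_obs())
for n in ("scene","top"):
    im=imaging.snapshot(n); cv2.imwrite(f"pics/{n}0.png",im[...,::-1])
    c=imaging.calibration(n); print(n,c["vfov"],c["cx"],c["cy"],np.round(c["camera_from_world"],4).tolist())
a=cv2.imread("pics/top0.png"); cv2.imwrite("pics/top0b.png",cv2.resize(a,(800,500),interpolation=cv2.INTER_CUBIC))
E
```

```text
pics
{'clock': 0.0, 'joints': array([-1.32700706e+00,  4.23821255e-01,  1.63075550e+00,  3.81088537e-05,
        1.08856953e+00, -1.89824851e-02]), 'qd': array([-0.00042864,  0.00025955, -0.00055949,  0.00036919,  0.00068912,
       -0.00044229]), 'joint_torque': array([-7.16416762e-04, -5.57394361e+01, -2.81735587e+01, -5.60140563e-05,
        7.42095290e-03,  8.70419939e-06]), 'tcp_pos': array([ 0.16225541, -0.60297646,  0.23053218]), 'tcp_rot': array([-3.11298552e+00, -4.11344100e-01,  2.20948661e-04]), 'contact_force': array([-0.57497287,  0.0682439 , -0.37678888]), 'torque': array([-0.02121526, -0.02725739,  0.01400077]), 'grip_width': 0.08542802471390684}
scene 50.662687953232 313.40724701300957 198.25242966666474 [[0.2447, 0.9696, -0.0094, -0.1413], [0.7993, -0.2072, -0.564, -0.3739], [-0.5488, 0.1305, -0.8257, 1.5238], [0.0, 0.0, 0.0, 1.0]]
top 45.69354916538407 320.1592105869572 198.59842921805264 [[-0.0291, -0.9995, -0.0125, 0.0527], [-0.9942, 0.0303, -0.1034, 0.5146], [0.1038, 0.0094, -0.9946, 1.4802], [0.0, 0.0, 0.0, 1.0]]
```

View pics/top0b.png

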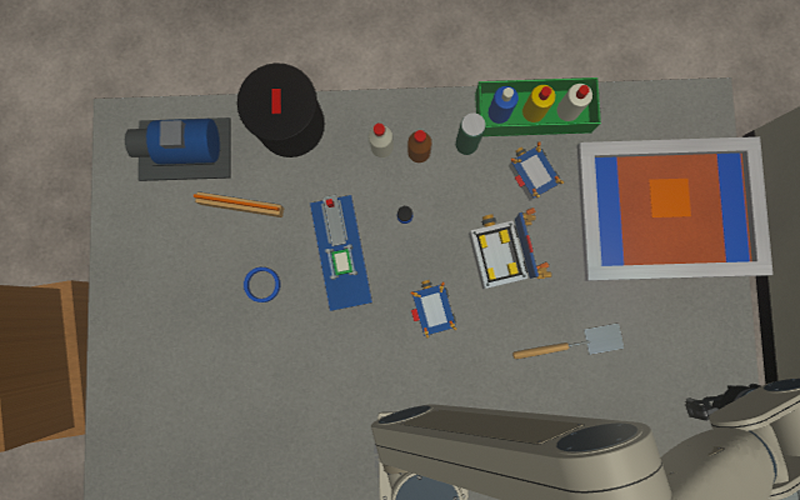

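View pics/scene0.png

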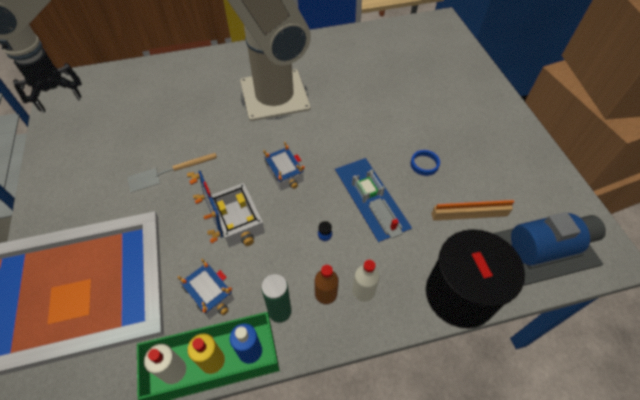

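The top view shows the open box at about (500,252)/1.25 with its cover upright on the right. The closed boxes at (433,308) and (535,170) are look-alikes. The dispenser runs from (330,203), its red handle, to its landing at (352,295), with the stack at (342,262).

```bash
cat > h.py <<'E'
from station import bot, imaging, job
import cv2, numpy as np
def K(c): return 200/np.tan(np.radians(c["vfov"]/2))
def ray(c,uv,fish=False):
    M=np.array(c["camera_from_world"]); f=K(c)
    d=(np.atleast_2d(uv).astype(float)-[c["cx"],c["cy"]])/f
    if fish:
        r=np.linalg.norm(d,axis=1,keepdims=True)+1e-12
        v=np.hstack([d/r*np.sin(r),np.cos(r)])
    else: v=np.hstack([d,np.ones((len(d),1))])
    return -M[:3,:3].T@M[:3,3], v@M[:3,:3]
def plane(c,uv,z,fish=False):
    o,v=ray(c,uv,fish); return o+v*((z-o[2])/v[:,2])[:,None]
def proj(c,P,fish=False):
    M=np.array(c["camera_from_world"]); q=np.atleast_2d(P)@M[:3,:3].T+M[:3,3]
    if fish:
        r=np.linalg.norm(q[:,:2],axis=1,keepdims=True)+1e-12; d=q[:,:2]/r*np.arctan2(r,q[:,2:])
    else: d=q[:,:2]/q[:,2:]
    return d*K(c)+[c["cx"],c["cy"]]
def tri(obs):
    A=np.zeros((3,3));b=np.zeros(3)
    for c,uv,f in obs:
        o,v=ray(c,uv,f); v=v[0]/np.linalg.norm(v[0]); P=np.eye(3)-np.outer(v,v); A+=P; b+=P@o
    return np.linalg.solve(A,b)
def hsv(im): return cv2.cvtColor(im,cv2.COLOR_RGB2HSV)
def blobs(mask,amin=8):
    n,l,s,ce=cv2.connectedComponentsWithStats(mask.astype(np.uint8)); 
    return [(ce[i],s[i,4],(l==i)) for i in range(1,n) if s[i,4]>=amin]
def pose():
    o=bot.get_obs(); from scipy.spatial.transform import Rotation as R
    r=R.from_rotvec(o["tcp_rot"]).as_matrix()
    return o["clock"],np.round(o["tcp_pos"]*100,2),round(float(np.arctan2(r[1,1],r[0,1])),3),np.round(r[:,2],3),np.round(o["contact_force"],1),round(o["grip_width"]*1000,1)
E
python3 - <<'E'
from h import *
c=imaging.calibration("top"); im=cv2.imread("pics/top0.png")[...,::-1].copy(); H=hsv(im)
print("rough", [ (n,plane(c,np.array(p)/1.25,z)[0].round(3)) for n,p,z in [("handle",(330,203),.056),("stack",(342,262),.03),("box",(500,252),.06),("jar",(405,214),.05)]])
h,s,v=H[...,0],H[...,1],H[...,2]
def inb(x0,y0,x1,y1):
    m=np.zeros(h.shape,bool); m[y0:y1,x0:x1]=1; return m
blue=(h>100)&(h<125)&(s>120)&inb(240,150,305,255)
ys,xs=np.nonzero(blue); hull=cv2.convexHull(np.stack([xs,ys],1).astype(np.int32))
P=plane(c,hull[:,0],.006)[:,:2]*1000
print("base",cv2.minAreaRect(P.astype(np.float32)))
red=((h<8)|(h>172))&(s>150)&(v>100)
for ce,a,l in blobs(red,4): print("red",ce.round(1),a)
ye=(h>22)&(h<34)&(s>150)&(v>120)&inb(365,170,440,240)
for ce,a,l in blobs(ye,4): print("yel",ce.round(1),a,plane(c,ce,.04)[0].round(4))
bl=(v<50)&inb(365,165,430,240)
for ce,a,l in blobs(bl,20):
    ys,xs=np.nonzero(l); print("blk",a,cv2.minAreaRect((plane(c,np.stack([xs,ys],1),.063)[:,:2]*1000).astype(np.float32)))
gr=(h>45)&(h<80)&(s>100)&inb(240,180,305,255)
for ce,a,l in blobs(gr,6): print("green",ce.round(1),a,plane(c,ce,.03)[0].round(4))
w=imaging.calibration("wrist"); print(w["vfov"],w["cx"],w["cy"]); M=np.array(w["camera_from_world"]); print((-M[:3,:3].T@M[:3,3]).round(3),M[2,:3].round(3))
A=cv2.resize(im[145:255,240:310],None,fx=5,fy=5,interpolation=cv2.INTER_CUBIC)
B=cv2.resize(im[160:240,365:445],None,fx=5,fy=5,interpolation=cv2.INTER_CUBIC)
o=np.zeros((560,760,3),np.uint8);o[:550,:350]=A;o[:400,355:755]=B;cv2.imwrite("pics/crop1.png",o[...,::-1])
E
```

```text
rough [('handle', array([0.633, 0.21 , 0.056])), ('stack', array([0.485, 0.186, 0.03 ])), ('box', array([ 0.496, -0.21 ,  0.06 ])), ('jar', array([0.6  , 0.022, 0.05 ]))]
base ((513.6170043945312, 192.45465087890625), (283.1844177246094, 107.0489501953125), 9.70081901550293)
red [436.4  72.7] 47
red [466.8  71.6] 47
red [220.9  80.4] 143
red [302.9 102.9] 65
red [335.7 108.2] 68
red [415.4 144.1] 34
red [263.  161.3] 20
red [423.3 195. ] 25
red [331.8 251.7] 41
yel [403.4 188.5] 60 [ 0.5385 -0.2256  0.04  ]
yel [385.9 192.6] 44 [ 0.5273 -0.1701  0.04  ]
yel [410.1 214.4] 54 [ 0.4563 -0.2427  0.04  ]
yel [392.6 218.7] 40 [ 0.4445 -0.1875  0.04  ]
blk 45 ((542.0507202148438, -199.5077667236328), (91.5329360961914, 38.94911193847656), 80.03185272216797)
blk 40 ((443.6435241699219, -236.5545196533203), (37.48049545288086, 74.87655639648438), 46.20646667480469)
green [273.  209.6] 102 [0.4853 0.1874 0.03  ]
65.70646984690485 322.34486210574636 201.71555778018265
[ 0.232 -0.584  0.373] [-0.276 -0.073 -0.958]
```

View pics/crop1.png

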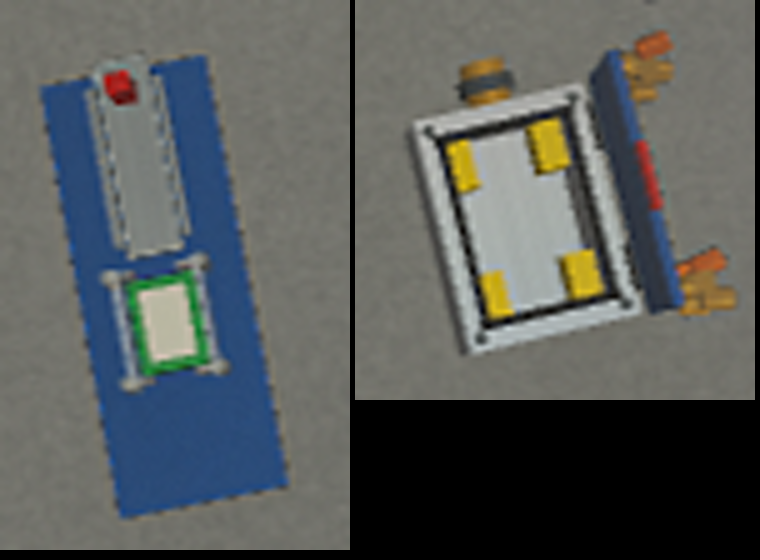

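The crop shows the green-framed stack at crop (168,325), the red handle at (120,87), four yellow guides, and the cover upright at right. Positions agree with a dispenser origin of about (486,188) mm at 9.7°, and a box centre of about (492,-207) mm at 11.8°. I'll move above the box next for a close wrist view.

drive_tool([
  [[2.9, 3.5, 1.5], 0.14],
  [[2.9, 3.5, 1.5], 0.14],
  [[2.9, 3.5, 1.5], 0.14],
  [[2.9, 3.5, 0.5], 0.14],
  [[2.9, 3.5, 0], 0.14],
  [[2.9, 3.5, 0], 0.14],
  [[2.9, 3.5, 0], 0.14],
  [[2.9, 3.5, 0], 0.14],
  [[2.9, 3.5, 0], 0.14],
  [[2.9, 3.5, 0], 0.14],
])

```text
clock: 1.1
tcp_pos: [0.4531, -0.2518, 0.2812]
tcp_rot: [-2.11, -2.327, 0.0]
contact_force: [0.7, 0.0, -0.3]
grip_width: 0.0855
```

drive_tool([
  [[2, 2.5, 0], 0.11],
  [[1.5, 2, 0], 0],
  [[0, 0, 0], 0],
  [[0, 0, 0], 0],
  [[0, 0, 0], 0],
  [[0, 0, 0], 0],
  [[0, 0, 0], 0],
  [[0, 0, 0], 0],
  [[0, 0, 0], 0],
  [[0, 0, 0], 0],
])

```text
clock: 2.1
tcp_pos: [0.4873, -0.2087, 0.2813]
tcp_rot: [-1.986, -2.434, 0.0]
contact_force: [0.5, -0.0, -0.3]
grip_width: 0.0854
```

```bash
python3 - <<'E'
from h import *
print(pose()); c=imaging.calibration("wrist"); im=imaging.snapshot("wrist")
import pickle; pickle.dump((c,im),open("w1.pkl","wb")); cv2.imwrite("pics/w1.png",im[...,::-1])
E
```

```text
(2.1, array([ 48.73, -20.87,  28.13]), 0.202, array([-0.,  0., -1.]), array([ 0.5, -0. , -0.3]), 85.4)
```

View pics/w1.png

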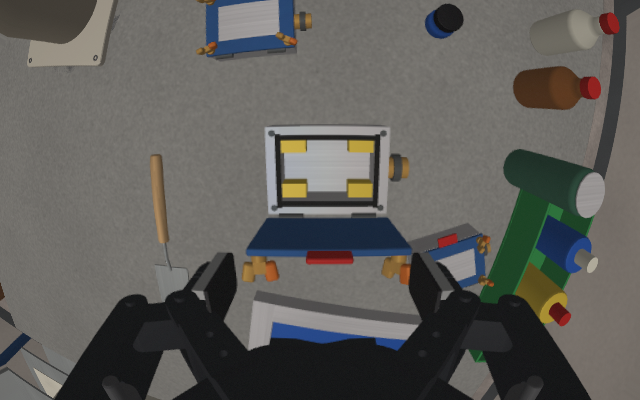

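The wrist view shows the target box at (327,170), guides at (293,146), (361,146), (294,188) and (360,188), and the upright cover with its free edge around row 252.

```bash
python3 - <<'E'
from h import *
import pickle; c,im=pickle.load(open("w1.pkl","rb")); H=hsv(im); h,s,v=H[...,0],H[...,1],H[...,2]
R=np.zeros(h.shape,bool); R[120:218,255:400]=1
ye=(h>20)&(h<35)&(s>130)&(v>110)&R; g=[]
for ce,a,l in blobs(ye,30):
    ys,xs=np.nonzero(l); P=plane(c,np.stack([xs,ys],1),.04,True)[:,:2]*1000
    print(ce.round(1),a,cv2.minAreaRect(P.astype(np.float32))); g.append(plane(c,ce,.04,True)[0])
g=np.array(g); print(g.mean(0))
n,l,st,ce=cv2.connectedComponentsWithStats(((v<45)&R).astype(np.uint8))
i=1+st[1:,4].argmax(); ys,xs=np.nonzero(l==i); P=(plane(c,np.stack([xs,ys],1),.063,True)[:,:2]*1000).astype(np.float32); print("gasket",st[i],cv2.minAreaRect(P))
lt=(s<40)&(v>110)&R; hull=max(blobs(lt,100),key=lambda b:b[1]); ys,xs=np.nonzero(hull[2]); print("rim",cv2.minAreaRect((plane(c,np.stack([xs,ys],1),.06,True)[:,:2]*1000).astype(np.float32)))
blue=(h>100)&(h<125)&(s>120); blue[:215]=0; blue[280:]=0; blue[:,:240]=0; blue[:,415:]=0
b=max(blobs(blue,100),key=lambda b:b[1]); ys,xs=np.nonzero(b[2]); print("blue",xs.min(),xs.max(),ys.min(),ys.max(), [ (x,ys[xs==x].min(),ys[xs==x].max()) for x in (270,300,360,390)])
a=0.205; ctr=np.array([.4915,-.2065])
ex=np.array([np.cos(a),np.sin(a)]);ey=np.array([-np.sin(a),np.cos(a)])
for th in (1.4,1.45,1.5,1.55,1.6,1.65):
    y=-.057+.112*np.cos(th); z=.063+.112*np.sin(th); yo=y-.008*np.sin(th)*-1*-1; zo=z+.008*np.cos(th)
    print(th,[proj(c,np.r_[ctr+ex*x+ey*yy,zz],True)[0].round(1) for x in(-.076,.076) for yy,zz in ((y,z),(yo,zo))])
E
```

```text
[292.6 145.5] 309 ((444.2104187011719, -185.9439697265625), (31.35626983642578, 15.145633697509766), 10.893983840942383)
[360.2 145.7] 295 ((527.2113647460938, -168.40728759765625), (32.067665100097656, 14.607575416564941), 9.628251075744629)
[294.  189.5] 348 ((456.1654968261719, -240.6912841796875), (31.303556442260742, 17.26641082763672), 11.396549224853516)
[359.7 189.5] 343 ((538.8390502929688, -223.62799072265625), (32.445491790771484, 17.313676834106445), 11.723652839660645)
[ 0.49157288 -0.20450592  0.04      ]
gasket [ 275  135  105   72 1281] ((491.73443603515625, -204.3144073486328), (122.27273559570312, 87.1116943359375), 11.755791664123535)
rim ((491.90252685546875, -202.6042022705078), (182.7284393310547, 121.3330307006836), 11.57967472076416)
blue 247 410 218 255 [(270, np.int64(219), np.int64(255)), (300, np.int64(219), np.int64(255)), (360, np.int64(219), np.int64(255)), (390, np.int64(222), np.int64(255))]
1.4 [array([243.6, 239.3]), array([244.1, 247.9]), array([411.9, 238.7]), array([411.4, 247.2])]
1.45 [array([244. , 245.3]), array([244.6, 253.6]), array([411.5, 244.6]), array([410.9, 252.9])]
1.5 [array([244.5, 251.1]), array([245.2, 259.1]), array([411. , 250.4]), array([410.2, 258.4])]
1.55 [array([245. , 256.7]), array([245.8, 264.4]), array([410.4, 256. ]), array([409.5, 263.7])]
1.6 [array([245.6, 262.1]), array([246.5, 269.5]), array([409.8, 261.3]), array([408.8, 268.7])]
1.65 [array([246.3, 267.2]), array([247.3, 274.2]), array([409. , 266.4]), array([407.9, 273.5])]
```

drive_tool([
  [[1.2, 3.8, -0.3], 0.14],
  [[1.2, 3.8, -0.3], 0.14],
  [[1.2, 3.8, -0.3], 0.14],
  [[1.2, 3.8, -0.3], 0.14],
  [[1.2, 3.8, -0.3], 0.14],
  [[1.2, 3.8, -0.3], 0.14],
  [[1.2, 3.8, -0.3], 0.14],
  [[1.2, 3.8, -0.3], 0.14],
  [[1.2, 3.8, -0.3], 0.14],
  [[1.2, 3.8, -0.3], 0.14],
])

```text
clock: 3.15
tcp_pos: [0.6077, 0.1732, 0.2512]
tcp_rot: [-0.059, 3.141, -0.0]
contact_force: [0.2, -1.0, 1.4]
grip_width: 0.0857
```

drive_tool([
  [[1.3, 2, -2.5], 0.138],
  [[1.3, 1.9, -2.5], 0],
  [[0, 0, 0], 0],
  [[0, 0, 0], 0],
  [[0, 0, 0], 0],
  [[0, 0, 0], 0],
  [[0, 0, 0], 0],
  [[0, 0, 0], 0],
  [[0, 0, 0], 0],
  [[0, 0, 0], 0],
])

```text
clock: 4.15
tcp_pos: [0.6334, 0.2103, 0.2015]
tcp_rot: [-0.265, 3.13, 0.0]
contact_force: [0.5, 0.4, -0.6]
grip_width: 0.0855
```

```bash
python3 - <<'E'
from h import *
print(pose()); c=imaging.calibration("wrist"); im=imaging.snapshot("wrist")
import pickle; pickle.dump((c,im),open("w2.pkl","wb")); cv2.imwrite("pics/w2.png",im[...,::-1])
H=hsv(im); h,s,v=H[...,0],H[...,1],H[...,2]
for ce,a,l in blobs(((h<8)|(h>172))&(s>150)&(v>90),40): print("red",ce.round(1),a,plane(c,ce,.056,True)[0].round(4))
for ce,a,l in blobs((h>45)&(h<80)&(s>100),60): print("green",ce.round(1),a,plane(c,ce,.03,True)[0].round(4))
E
```

```text
(4.15, array([63.34, 21.03, 20.15]), 1.74, array([ 0.,  0., -1.]), array([ 0.5,  0.4, -0.6]), 85.5)
red [  6.7 168.9] 83 [ 0.6749 -0.2569  0.056 ]
red [326.5 189.9] 318 [0.6334 0.2149 0.056 ]
red [ 80.9 306.8] 309 [ 0.8699 -0.1171  0.056 ]
red [164.1 359.6] 117 [0.9211 0.0267 0.056 ]
green [325.9  43.9] 1042 [0.4915 0.1901 0.03  ]
green [ 16.8 242.4] 1018 [ 0.8169 -0.299   0.03  ]
green [ 58.5 305. ] 1537 [ 0.9178 -0.2093  0.03  ]
```

View pics/w2.png

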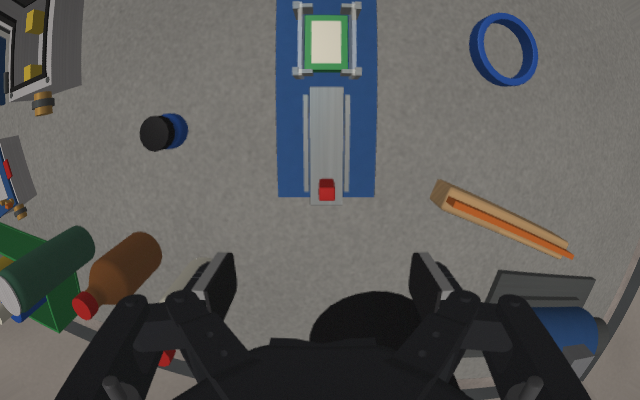

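```bash
python3 - <<'E'
from h import *
import pickle; c,im=pickle.load(open("w2.pkl","rb")); H=hsv(im); h,s,v=H[...,0],H[...,1],H[...,2]
b=(h>100)&(h<125)&(s>120); b[:,:260]=0; b[:,395:]=0; b[205:]=0
ys,xs=np.nonzero(b)
L=[];Rr=[]
for r in range(5,190,5):
    x=xs[ys==r]; L.append(plane(c,(x.min()-.5,r),.006,True)[0]*1000); Rr.append(plane(c,(x.max()+.5,r),.006,True)[0]*1000)
L=np.array(L);Rr=np.array(Rr)
for q in (L,Rr): p=np.polyfit(q[:,0],q[:,1],1); print("edge ang",np.arctan(p[0]),np.polyval(p,[417,486,633]))
m=(L+Rr)/2; p=np.polyfit(m[:,0],m[:,1],1); print("mid",np.arctan(p[0]),np.polyval(p,[417,486,633]), "width",np.linalg.norm(L-Rr,axis=1).mean())
rr=ys.max(); print("end",rr,plane(c,(326,rr+.5),.006,True)[0]*1000)
red=((h<8)|(h>172))&(s>150)&(v>90); red[:,:300]=0; red[:,350:]=0; red[230:]=0
y,x=np.nonzero(red); print(x.min(),x.max(),y.min(),y.max()); print("far edge",plane(c,(326.5,y.max()+.5),.056,True)[0]*1000)
for r in range(y.min(),y.max()+1,2): print(r,x[y==r].min(),x[y==r].max(),v[r,326])
g=(h>45)&(h<80)&(s>100); g[100:]=0; g[:,:290]=0;g[:,365:]=0; y,x=np.nonzero(g); print("green",x.min(),x.max(),y.min(),y.max())
for z in (.026,.036): print(z,plane(c,[(326,y.min()-.5),(326,y.max()+.5),(x.min()-.5,45),(x.max()+.5,45)],z,True).round(4).tolist())
E
```

```text
edge ang 0.17038370029352928 [122.53485473 134.4064327  159.69805533]
edge ang 0.16878611759702847 [232.98845512 244.74656787 269.79646025]
mid 0.16958789969117138 [177.76897162 189.58402163 214.75521514] width 108.66935013532081
end 196 [653.74608145 218.55102923   6.        ]
319 334 179 200
far edge [643.88086953 216.75013553  56.        ]
179 321 331 99
181 320 332 98
183 320 332 99
185 320 332 99
187 320 334 124
189 319 334 161
191 319 334 162
193 319 334 162
195 319 334 160
197 320 334 159
199 320 334 152
green 304 347 15 71
0.026 [[0.4586, 0.1846, 0.026], [0.5194, 0.195, 0.026], [0.4954, 0.1679, 0.026], [0.4877, 0.2116, 0.026]]
0.036 [[0.4618, 0.185, 0.036], [0.5207, 0.1951, 0.036], [0.4974, 0.1688, 0.036], [0.49, 0.2112, 0.036]]
```

drive_tool([
  [[0.2, 0.3, -1.5], 0],
  [[0.16, 0.21, -2], 0],
  [[0, 0, -2.5], 0],
  [[0, 0, -2.5], 0],
  [[0, 0, -2.5], 0],
  [[0, 0, -2.5], 0],
  [[0, 0, -2], 0],
  [[0, 0, -1.6], 0],
  [[0, 0, 0], 0],
  [[0, 0, 0], 0],
])

```text
clock: 5.2
tcp_pos: [0.637, 0.2157, 0.0301]
tcp_rot: [0.265, -3.13, 0.0]
contact_force: [0.7, 0.6, 0.9]
grip_width: 0.0854
```

drive_tool([
  [[0, 0, 0], 0],
  [[0, 0, 0], 0],
  [[0, 0, 0], 0],
  [[0, 0, 0], 0],
  [[0, 0, 0], 0],
  [[0, 0, 0], 0],
  [[0, 0, 0], 0],
  [[0, 0, 0], 0],
  [[0, 0, 0], 0],
  [[0, 0, 0], 0],
], hand=-1, force=50)

```text
clock: 6.2
tcp_pos: [0.6373, 0.2152, 0.0309]
tcp_rot: [-0.265, 3.13, -0.001]
contact_force: [-0.7, -4.4, 5.7]
grip_width: 0.0148
```

drive_tool([
  [[-0.493, -0.084, 0], 0],
  [[-0.986, -0.169, 0], 0],
  [[-0.986, -0.169, 0], 0],
  [[-0.986, -0.169, 0], 0],
  [[-0.986, -0.169, 0], 0],
  [[-0.986, -0.169, 0], 0],
  [[-0.986, -0.169, 0], 0],
  [[-0.69, -0.118, 0], 0],
  [[0, 0, 0], 0],
  [[0, 0, 0], 0],
])

```text
clock: 7.2
tcp_pos: [0.5655, 0.2029, 0.0309]
tcp_rot: [0.266, -3.13, 0.001]
contact_force: [-0.3, -5.1, 7.6]
grip_width: 0.0151
```

drive_tool([
  [[-0.3, -0.05, 0], 0],
  [[-0.3, -0.05, 0], 0],
  [[0, 0, 0], 0],
  [[0, 0, 0], 0],
  [[0, 0, 0], 0],
  [[0, 0, 0], 0],
  [[0, 0, 0], 0],
  [[0, 0, 0], 0],
  [[0, 0, 0], 0],
  [[0, 0, 0], 0],
])

```text
clock: 8.2
tcp_pos: [0.5602, 0.2021, 0.0309]
tcp_rot: [-0.265, 3.13, -0.0]
contact_force: [0.8, -4.9, 6.0]
grip_width: 0.0152
```

drive_tool([
  [[-0.2, -0.034, 0], 0],
  [[-0.2, -0.034, 0], 0],
  [[0, 0, 0], 0],
  [[0, 0, 0], 0],
  [[0, 0, 0], 0],
  [[0, 0, 0], 0],
  [[0, 0, 0], 0],
  [[0, 0, 0], 0],
  [[0, 0, 0], 0],
  [[0, 0, 0], 0],
])

```text
clock: 9.2
tcp_pos: [0.5564, 0.2014, 0.0309]
tcp_rot: [-0.265, 3.129, -0.0]
contact_force: [0.7, -5.1, 5.9]
grip_width: 0.0149
```

drive_tool([
  [[-0.15, -0.025, 0], 0],
  [[-0.15, -0.025, 0], 0],
  [[0, 0, 0], 0],
  [[0, 0, 0], 0],
  [[0, 0, 0], 0],
  [[0, 0, 0], 0],
  [[0, 0, 0], 0],
  [[0, 0, 0], 0],
  [[0, 0, 0], 0],
  [[0, 0, 0], 0],
])

```text
clock: 10.2
tcp_pos: [0.5534, 0.2009, 0.0309]
tcp_rot: [-0.265, 3.129, -0.0]
contact_force: [2.0, -5.6, 5.5]
grip_width: 0.015
```

```bash
python3 - <<'E'
from h import *
print(pose()); c=imaging.calibration("wrist"); im=imaging.snapshot("wrist")
import pickle; pickle.dump((c,im),open("w3.pkl","wb")); cv2.imwrite("pics/w3.png",im[...,::-1])
E
```

```text
(10.2, array([55.34, 20.09,  3.09]), 1.74, array([ 0.001, -0.   , -1.   ]), array([ 2. , -5.6,  5.5]), 15.0)
```

View pics/w3.png

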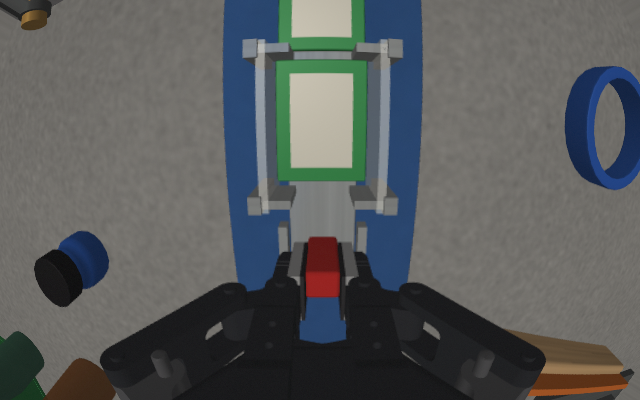

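The plate is on the landing with its trailing edge near row 50. The rest of the stack sits on the pusher. I'll push a little more to feel for the stop.

drive_tool([
  [[-0.15, -0.025, 0], 0],
  [[-0.15, -0.025, 0], 0],
  [[0, 0, 0], 0],
  [[0, 0, 0], 0],
  [[0, 0, 0], 0],
  [[0, 0, 0], 0],
  [[0, 0, 0], 0],
  [[0, 0, 0], 0],
  [[0, 0, 0], 0],
  [[0, 0, 0], 0],
])

```text
clock: 11.25
tcp_pos: [0.5506, 0.2005, 0.0309]
tcp_rot: [-0.265, 3.129, -0.0]
contact_force: [1.8, -5.9, 5.4]
grip_width: 0.0152
```

```bash
python3 - <<'E'
from h import *
import pickle; c,im=pickle.load(open("w3.pkl","rb"))
a=.1696;o=np.array([.4861,.1896]); R=np.array([[np.cos(a),np.sin(a)],[-np.sin(a),np.cos(a)]])
print("trail edge own",(R@(plane(c,(322,49),.016,True)[0][:2]-o)*1000).round(1))
print("stack top own z26/36",[(z,(R@(plane(c,p,z,True)[0][:2]-o)*1000).round(1)) for z in(.026,.036) for p in((322,60),(322,182),(276,120),(368,120))])
print(pose())
E
```

```text
trail edge own [-37.5   0.1]
stack top own z26/36 [(0.026, array([-30. ,   0.1])), (0.026, array([28.8,  0.1])), (0.026, array([ -1.6, -21.7])), (0.026, array([-1.6, 21.9])), (0.036, array([-28.4,   0.1])), (0.036, array([26.5,  0.1])), (0.036, array([ -1.8, -20.2])), (0.036, array([-1.8, 20.4]))]
(11.25, array([55.06, 20.05,  3.09]), 1.74, array([ 0.002,  0.   , -1.   ]), array([ 1.8, -5.9,  5.4]), 15.2)
```

drive_tool([
  [[0.493, 0.084, 0], 0],
  [[0.986, 0.169, 0], 0],
  [[0.986, 0.169, 0], 0],
  [[0.986, 0.169, 0], 0],
  [[0.986, 0.169, 0], 0],
  [[0.986, 0.169, 0], 0],
  [[0.986, 0.169, 0], 0],
  [[0.986, 0.169, 0], 0],
  [[0.986, 0.169, 0], 0],
  [[0.2, 0.034, 0], 0],
])

```text
clock: 12.25
tcp_pos: [0.6367, 0.2151, 0.0309]
tcp_rot: [-0.265, 3.13, -0.001]
contact_force: [-0.7, -5.7, 8.1]
grip_width: 0.0149
```

```bash
python3 - <<'E'
from h import *
print(pose()); c=imaging.calibration("wrist"); im=imaging.snapshot("wrist")
import pickle; pickle.dump((c,im),open("w4.pkl","wb")); cv2.imwrite("pics/w4.png",im[...,::-1])
E
```

```text
(12.25, array([63.67, 21.51,  3.09]), 1.74, array([ 0.001, -0.   , -1.   ]), array([-0.7, -5.7,  8.1]), 14.9)
```

View pics/w4.png

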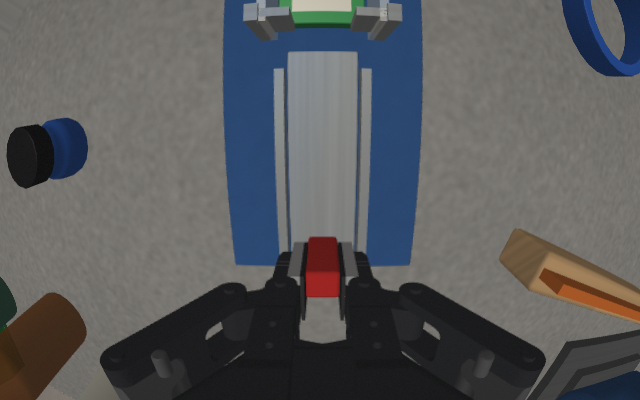

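The pusher is back at the rear, its front clear of the stack. I'll release it and go above the landed plate.

drive_tool([
  [[0, 0, 0], 0],
  [[0, 0, 0], 0],
  [[0, 0, 0], 0],
  [[0, 0, 1], 0],
  [[0, 0, 3], 0],
  [[0, 0, 4], 0],
  [[-1, -0.15, 4], 0],
  [[-3, -0.5, 0], 0],
  [[-4, -0.7, 0], 0],
  [[-4, -0.7, 0], 0],
], hand=1)

```text
clock: 13.3
tcp_pos: [0.5147, 0.1949, 0.1513]
tcp_rot: [-0.265, 3.129, 0.001]
contact_force: [0.4, -0.5, 0.6]
grip_width: 0.0852
```

drive_tool([
  [[-4, -0.7, 0], 0],
  [[-3, -0.5, 0], 0],
  [[-2, -0.35, 0], 0],
  [[-1, -0.15, 0], 0],
  [[0, 0, 0], 0],
  [[0, 0, 0], 0],
  [[0, 0, 0], 0],
  [[0, 0, 0], 0],
  [[0, 0, 0], 0],
  [[0, 0, 0], 0],
])

```text
clock: 14.3
tcp_pos: [0.4161, 0.178, 0.1502]
tcp_rot: [0.265, -3.13, 0.0]
contact_force: [0.9, 0.5, -0.1]
grip_width: 0.0856
```

```bash
cat >> h.py <<'E'
import pickle
def plate(name,ztop):
    """wrist look; green+mesh blobs -> centre/size/angle (mm) on plane ztop"""
    print(pose()); c=imaging.calibration("wrist"); im=imaging.snapshot("wrist")
    pickle.dump((c,im),open(name+".pkl","wb")); cv2.imwrite(f"pics/{name}.png",im[...,::-1])
    H=hsv(im); h,s,v=H[...,0],H[...,1],H[...,2]
    for ce,a,l in blobs((h>45)&(h<80)&(s>100)&(v>60),200):
        ys,xs=np.nonzero(l); P=plane(c,np.stack([xs,ys],1),ztop,True)[:,:2]*1000
        r=cv2.minAreaRect(P.astype(np.float32)); print(ce.round(0),a,np.round(r[0],1),np.round(r[1],1),round(r[2],1))
E
python3 - <<'E'
from h import *
plate("w5",.016)
E
```

```text
(14.3, array([41.61, 17.8 , 15.02]), 1.74, array([-0., -0., -1.]), array([ 0.9,  0.5, -0.1]), 85.6)
[322. 189.] 1261 [416.2 177.5] [58.6 43.4] 9.7
[322. 237.] 265 [460.6 185.4] [ 9.5 28.3] 8.7
[320. 270.] 639 [492.9 190.4] [48.9 43.6] 9.8
[ 36. 360.] 2378 [1005.4 -482.5] [196.3 687.5] 53.3
```

View pics/w5.png

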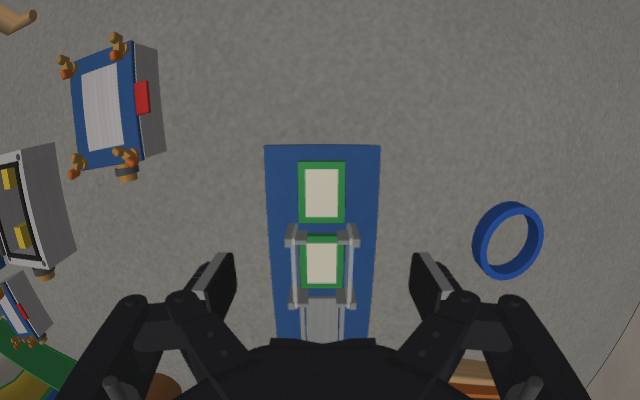

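The landed plate is at pixel (322,189), straight under the tool, with another plate left in the stack at (320,262).

drive_tool([
  [[0, -0.05, -2], 0],
  [[0, 0, -3], 0],
  [[0, 0, -3], 0],
  [[0, 0, -2.5], 0],
  [[0, 0, -2], 0],
  [[0, 0, -1.2], 0],
  [[0, 0, -0.7], 0],
  [[0, 0, 0], 0],
  [[0, 0, 0], 0],
  [[0, 0, 0], 0],
])

```text
clock: 15.35
tcp_pos: [0.4164, 0.1777, 0.0071]
tcp_rot: [-0.265, 3.129, 0.001]
contact_force: [0.1, -0.5, 0.2]
grip_width: 0.0855
```

drive_tool([
  [[0, 0, 0], 0],
  [[0, 0, 0], 0],
  [[0, 0, 0], 0],
  [[0, 0, 0], 0],
  [[0, 0, 0], 0],
  [[0, 0, 0], 0],
  [[0, 0, 0], 0],
  [[0, 0, 0], 0],
  [[0, 0, 0], 0],
  [[0, 0, 0], 0],
], hand=-1, force=40)

```text
clock: 16.35
tcp_pos: [0.416, 0.1775, 0.0069]
tcp_rot: [-0.265, 3.13, 0.0]
contact_force: [-1.2, -0.1, 8.6]
grip_width: 0.0428
```

drive_tool([
  [[0, 0, 0.5], 0],
  [[0, 0, 1], 0],
  [[0, 0, 1.5], 0],
  [[0, 0, 1.5], 0],
  [[0, 0, 0], 0],
  [[0, 0, 0], 0],
  [[0, 0, 0], 0],
  [[0, 0, 0], 0],
  [[0, 0, 0], 0],
  [[0, 0, 0], 0],
])

```text
clock: 17.35
tcp_pos: [0.4156, 0.1773, 0.0509]
tcp_rot: [0.265, -3.13, 0.0]
contact_force: [-0.6, 0.2, -1.0]
grip_width: 0.0429
```

drive_tool([
  [[0.6, -3, 1.5], -0.14],
  [[0.6, -3, 1.5], -0.14],
  [[0.6, -3, 1.5], -0.14],
  [[0.6, -3, 1.5], -0.14],
  [[0.6, -3, 1.5], -0.14],
  [[0.6, -3, 1.5], -0.14],
  [[0.6, -3, 1.5], -0.14],
  [[0.6, -3, 1.5], -0.14],
  [[0.6, -3, 1.5], -0.14],
  [[0.6, -3, 1.5], -0.14],
])

```text
clock: 18.35
tcp_pos: [0.4756, -0.1238, 0.2018]
tcp_rot: [-1.821, -2.56, 0.0]
contact_force: [0.5, 0.6, -0.7]
grip_width: 0.043
```

drive_tool([
  [[0.6, -3, 0], -0.1345],
  [[0.54, -2.5, 0], 0],
  [[0.2, -1.5, 0], 0],
  [[0.2, -0.87, 0], 0],
  [[0, 0, 0], 0],
  [[0, 0, 0], 0],
  [[0, 0, 0], 0],
  [[0, 0, 0], 0],
  [[0, 0, 0], 0],
  [[0, 0, 0], 0],
])

```text
clock: 19.35
tcp_pos: [0.4912, -0.2009, 0.2014]
tcp_rot: [-1.981, -2.438, -0.0]
contact_force: [-0.2, -0.9, -0.9]
grip_width: 0.0427
```

```bash
python3 - <<'E'
from h import *
plate("w6",.21)
E
```

```text
(19.35, array([ 49.12, -20.09,  20.14]), 0.206, array([ 0.,  0., -1.]), array([-0.2, -0.9, -0.9]), 42.7)
[551. 276.] 6181 [ 655.2 -205.4] [116.2  99.8] 89.5
[322. 257.] 4216 [ 490.8 -201.6] [44.  60.1] 11.9
```

View pics/w6.png

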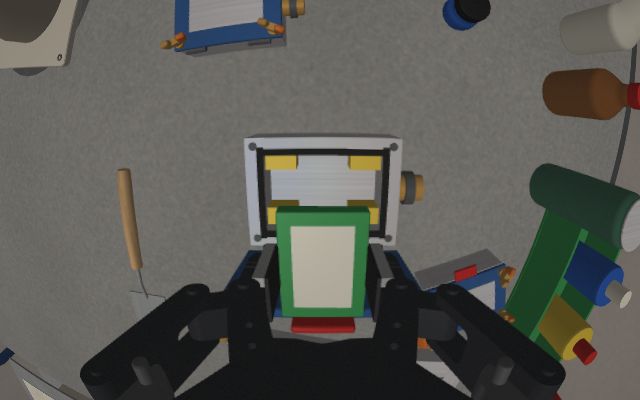

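The plate is held square at (322,257) above the box. I'll lower it in.

drive_tool([
  [[0, 0, -2.5], 0],
  [[0, 0, -3.5], 0],
  [[0, 0, -3.5], 0],
  [[0, 0, -3], 0],
  [[0, 0, -2.5], 0],
  [[0, 0, -1.5], 0],
  [[0, 0, -1], 0],
  [[0, 0, -0.7], 0],
  [[0, 0, -0.5], 0],
  [[0, 0, 0], 0],
])

```text
clock: 20.4
tcp_pos: [0.4914, -0.2014, 0.0144]
tcp_rot: [1.982, 2.437, 0.0]
contact_force: [-0.1, 0.6, -0.7]
grip_width: 0.0425
```

drive_tool([
  [[0, 0, -0.2], 0],
  [[0, 0, 0], 0],
  [[0, 0, 0], 0],
  [[0, 0, 0], 0],
  [[0, 0, 0], 0],
  [[0, 0, 0], 0],
  [[0, 0, 0], 0],
  [[0, 0, 0], 0],
  [[0, 0, 0], 0],
  [[0, 0, 0], 0],
])

```text
clock: 21.4
tcp_pos: [0.4912, -0.2013, 0.0123]
tcp_rot: [-1.982, -2.438, -0.0]
contact_force: [-0.2, 0.1, -0.2]
grip_width: 0.043
```

drive_tool([
  [[0, 0, 0], 0],
  [[0, 0, 0], 0],
  [[0, 0, 0], 0],
  [[0, 0, 0], 0],
  [[0, 0, 0], 0],
  [[0, 0, 1], 0],
  [[0, 0, 2], 0],
  [[0, 0, 3], 0],
  [[0, 0, 4], 0],
  [[0, 0, 4], 0],
], hand=0.4)

```text
clock: 22.4
tcp_pos: [0.4907, -0.201, 0.1541]
tcp_rot: [-1.981, -2.437, 0.0]
contact_force: [0.7, -0.3, 0.5]
grip_width: 0.0601
```

```bash
python3 - <<'E'
from h import *
plate("w7",.02)
c,im=pickle.load(open("w7.pkl","rb")); H=hsv(im); ye=(H[...,0]>20)&(H[...,0]<35)&(H[...,1]>130)&(H[...,2]>110)
for ce,a,l in blobs(ye,60): print("yel",ce.round(0),a,plane(c,ce,.04,True)[0].round(4))
E
```

```text
(22.4, array([ 49.07, -20.1 ,  15.41]), 0.206, array([-0.001,  0.   , -1.   ]), array([ 0.7, -0.3,  0.5]), 60.1)
[323. 193.] 1086 [ 491.1 -203.1] [43.1 56.8] 11.8
[572. 287.] 6698 [ 921.8 -316.2] [254.1 299.9] 82.5
yel [274. 172.] 584 [ 0.4452 -0.1866  0.04  ]
yel [373. 172.] 571 [ 0.5273 -0.1695  0.04  ]
yel [276. 233.] 642 [ 0.4563 -0.2413  0.04  ]
yel [370. 233.] 658 [ 0.5388 -0.2243  0.04  ]
yel [595. 364.] 381 [ 1.0518 -0.4091  0.04  ]
```

View pics/w7.png

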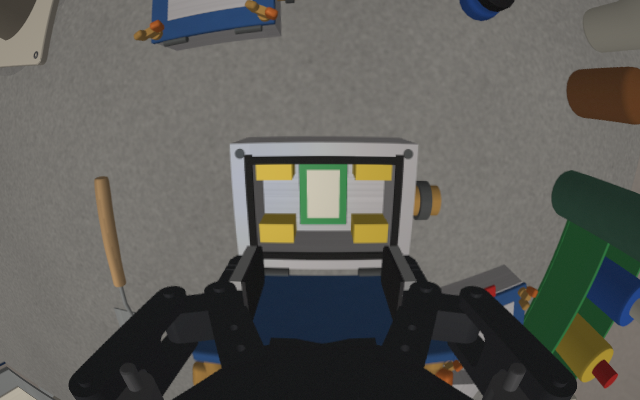

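Plate 1 lies flat between the four guides: plate at (323,193), guides around it. Now the second plate.

drive_tool([
  [[1.2, 3.8, 0.2], 0.14],
  [[1.2, 3.8, 0.2], 0.14],
  [[1.2, 3.8, 0.2], 0.14],
  [[1.2, 3.8, 0.2], 0.14],
  [[1.2, 3.8, 0.2], 0.14],
  [[1.2, 3.8, 0.2], 0.14],
  [[1.2, 3.8, 0.2], 0.14],
  [[1.2, 3.8, 0.2], 0.14],
  [[1.2, 3.8, 0.2], 0.14],
  [[1.2, 3.8, 0.2], 0.14],
], hand=1)

```text
clock: 23.45
tcp_pos: [0.6114, 0.1804, 0.173]
tcp_rot: [-0.064, 3.14, 0.0]
contact_force: [0.7, -1.6, -0.1]
grip_width: 0.0854
```

drive_tool([
  [[1.3, 1.9, -2], 0.134],
  [[1.3, 1.71, -2], 0],
  [[0, 0, -1], 0],
  [[0, 0, -2], 0],
  [[0, 0, -2.5], 0],
  [[0, 0, -2.5], 0],
  [[0, 0, -1.5], 0],
  [[0, 0, -0.8], 0],
  [[0, 0, 0], 0],
  [[0, 0, 0], 0],
])

```text
clock: 24.45
tcp_pos: [0.6378, 0.2148, 0.0303]
tcp_rot: [-0.264, 3.129, 0.0]
contact_force: [0.3, -0.3, -0.3]
grip_width: 0.0851
```

drive_tool([
  [[0, 0, 0], 0],
  [[0, 0, 0], 0],
  [[0, 0, 0], 0],
  [[0, 0, 0], 0],
  [[0, 0, 0], 0],
  [[0, 0, 0], 0],
  [[0, 0, 0], 0],
  [[0, 0, 0], 0],
  [[0, 0, 0], 0],
  [[0, 0, 0], 0],
], hand=-1, force=50)

```text
clock: 25.45
tcp_pos: [0.6374, 0.215, 0.0296]
tcp_rot: [-0.265, 3.13, 0.0]
contact_force: [-2.4, 1.3, 5.7]
grip_width: 0.0151
```

drive_tool([
  [[-0.493, -0.084, 0], 0],
  [[-0.986, -0.169, 0], 0],
  [[-0.986, -0.169, 0], 0],
  [[-0.986, -0.169, 0], 0],
  [[-0.986, -0.169, 0], 0],
  [[-0.986, -0.169, 0], 0],
  [[-0.986, -0.169, 0], 0],
  [[-0.986, -0.169, 0], 0],
  [[-0.7, -0.12, 0], 0],
  [[-0.3, -0.05, 0], 0],
])

```text
clock: 26.45
tcp_pos: [0.5521, 0.2005, 0.0296]
tcp_rot: [-0.265, 3.13, 0.0]
contact_force: [1.9, 4.2, 4.8]
grip_width: 0.0149
```

drive_tool([
  [[-0.2, -0.035, 0], 0],
  [[-0.1, -0.015, 0], 0],
  [[0, 0, 0], 0],
  [[0, 0, 0], 0],
  [[0, 0, 0], 0],
  [[0, 0, 0], 0],
  [[0, 0, 0], 0],
  [[0, 0, 0], 0],
  [[0, 0, 0], 0],
  [[0, 0, 0], 0],
])

```text
clock: 27.45
tcp_pos: [0.5511, 0.2003, 0.0297]
tcp_rot: [-0.265, 3.127, 0.001]
contact_force: [4.7, 3.5, 1.8]
grip_width: 0.0151
```

drive_tool([
  [[0.493, 0.084, 0], 0],
  [[0.986, 0.169, 0], 0],
  [[0.986, 0.169, 0], 0],
  [[0.986, 0.169, 0], 0],
  [[0.986, 0.169, 0], 0],
  [[0.986, 0.169, 0], 0],
  [[0.986, 0.169, 0], 0],
  [[0.986, 0.169, 0], 0],
  [[0.986, 0.169, 0], 0],
  [[0.2, 0.034, 0], 0],
])

```text
clock: 28.45
tcp_pos: [0.6358, 0.2147, 0.0295]
tcp_rot: [0.264, -3.13, -0.0]
contact_force: [-1.4, 1.8, 10.1]
grip_width: 0.015
```

drive_tool([
  [[0, 0, 0], 0],
  [[0, 0, 0], 0],
  [[0, 0, 0], 0],
  [[0, 0, 1], 0],
  [[0, 0, 3], 0],
  [[0, 0, 4], 0],
  [[-1, -0.15, 4], 0],
  [[-3, -0.5, 0], 0],
  [[-4, -0.7, 0], 0],
  [[-4, -0.7, 0], 0],
], hand=1)

```text
clock: 29.45
tcp_pos: [0.5149, 0.1938, 0.1503]
tcp_rot: [-0.264, 3.129, 0.0]
contact_force: [-0.5, 0.0, -0.3]
grip_width: 0.0853
```

drive_tool([
  [[-4, -0.7, 0], 0],
  [[-3, -0.5, 0], 0],
  [[-2, -0.35, 0], 0],
  [[-1.1, -0.2, 0], 0],
  [[0, 0, 0], 0],
  [[0, 0, 0], 0],
  [[0, 0, 0], 0],
  [[0, 0, 0], 0],
  [[0, 0, 0], 0],
  [[0, 0, 0], 0],
])

```text
clock: 30.45
tcp_pos: [0.4153, 0.1767, 0.1492]
tcp_rot: [0.264, -3.13, 0.0]
contact_force: [0.8, 0.7, -0.3]
grip_width: 0.0855
```

```bash
python3 - <<'E'
from h import *
plate("w8",.016)
E
```

```text
(30.45, array([41.53, 17.67, 14.92]), 1.739, array([-0., -0., -1.]), array([ 0.8,  0.7, -0.3]), 85.5)
[323. 190.] 1314 [416.  177.3] [60.4 43.2] 9.7
[ 36. 360.] 2367 [1012.3 -490.9] [195.1 712.8] 52.9
```

View pics/w8.png

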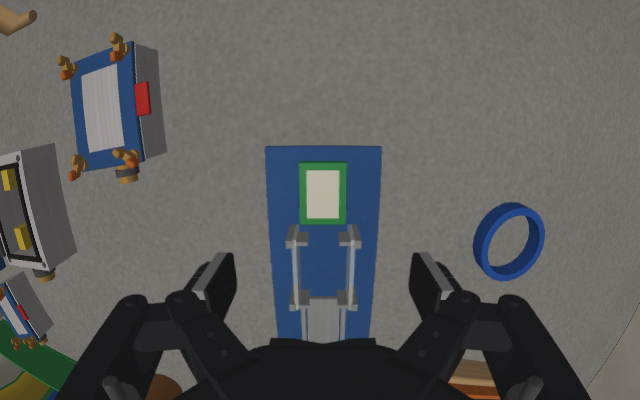

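The second plate is on the landing at (323,190) and the stack is empty, so there were two plates. I'll pick it up.

drive_tool([
  [[0.07, 0.06, -2], 0],
  [[0, 0, -3], 0],
  [[0, 0, -3], 0],
  [[0, 0, -2.4], 0],
  [[0, 0, -2], 0],
  [[0, 0, -1.2], 0],
  [[0, 0, -0.6], 0],
  [[0, 0, 0], 0],
  [[0, 0, 0], 0],
  [[0, 0, 0], 0],
])

```text
clock: 31.5
tcp_pos: [0.4163, 0.1775, 0.0081]
tcp_rot: [-0.265, 3.129, 0.001]
contact_force: [-0.3, 1.1, 1.1]
grip_width: 0.0859
```

drive_tool([
  [[0, 0, 0], 0],
  [[0, 0, 0], 0],
  [[0, 0, 0], 0],
  [[0, 0, 0], 0],
  [[0, 0, 0], 0],
  [[0, 0, 0], 0],
  [[0, 0, 0], 0],
  [[0, 0, 0], 0],
  [[0, 0, 0], 0],
  [[0, 0, 0], 0],
], hand=-1, force=40)

```text
clock: 32.5
tcp_pos: [0.416, 0.1774, 0.0079]
tcp_rot: [-0.265, 3.13, 0.0]
contact_force: [-1.6, -0.5, 7.5]
grip_width: 0.0429
```

drive_tool([
  [[0, 0, 0.5], 0],
  [[0, 0, 1], 0],
  [[0, 0, 1.5], 0],
  [[0, 0, 1.5], 0],
  [[0, 0, 0], 0],
  [[0, 0, 0], 0],
  [[0, 0, 0], 0],
  [[0, 0, 0], 0],
  [[0, 0, 0], 0],
  [[0, 0, 0], 0],
])

```text
clock: 33.5
tcp_pos: [0.4155, 0.1772, 0.0519]
tcp_rot: [0.265, -3.13, 0.0]
contact_force: [-0.4, 0.1, -0.0]
grip_width: 0.0424
```

drive_tool([
  [[0.6, -3, 1.5], -0.14],
  [[0.6, -3, 1.5], -0.14],
  [[0.6, -3, 1.5], -0.14],
  [[0.6, -3, 1.5], -0.14],
  [[0.6, -3, 1.5], -0.14],
  [[0.6, -3, 1.5], -0.14],
  [[0.6, -3, 1.5], -0.14],
  [[0.6, -3, 1.5], -0.14],
  [[0.6, -3, 1.5], -0.14],
  [[0.6, -3, 1.5], -0.14],
])

```text
clock: 34.5
tcp_pos: [0.4756, -0.124, 0.2028]
tcp_rot: [-1.822, -2.559, 0.0]
contact_force: [1.1, -0.4, -0.2]
grip_width: 0.0424
```

drive_tool([
  [[0.6, -3, 0], -0.1335],
  [[0.54, -2.5, 0], 0],
  [[0.2, -1.5, 0], 0],
  [[0.2, -0.87, 0], 0],
  [[0, 0, 0], 0],
  [[0, 0, 0], 0],
  [[0, 0, 0], 0],
  [[0, 0, 0], 0],
  [[0, 0, 0], 0],
  [[0, 0, 0], 0],
])

```text
clock: 35.5
tcp_pos: [0.4912, -0.2011, 0.2024]
tcp_rot: [1.981, 2.439, 0.0]
contact_force: [-0.7, -0.2, -0.6]
grip_width: 0.0426
```

```bash
python3 - <<'E'
from h import *
plate("w9",.21)
E
```

```text
(35.5, array([ 49.12, -20.11,  20.24]), 0.207, array([ 0., -0., -1.]), array([-0.7, -0.2, -0.6]), 42.6)
[322. 177.] 732 [ 481.9 -159.4] [17.4 24.3] 11.0
[322. 256.] 4146 [ 490.7 -201.8] [43.9 60.3] 11.9
[551. 275.] 6168 [ 656.  -205.4] [ 99.2 116.8] 0.1
```

drive_tool([
  [[0, 0, -2.5], 0],
  [[0, 0, -3.5], 0],
  [[0, 0, -3.5], 0],
  [[0, 0, -3], 0],
  [[0, 0, -2], 0],
  [[0, 0, -1.3], 0],
  [[0, 0, -0.8], 0],
  [[0, 0, -0.6], 0],
  [[0, 0, -0.4], 0],
  [[0, 0, 0], 0],
])

```text
clock: 36.55
tcp_pos: [0.4914, -0.2015, 0.0265]
tcp_rot: [1.981, 2.438, 0.0]
contact_force: [-0.5, 0.7, 0.4]
grip_width: 0.0425
```

drive_tool([
  [[0, 0, -0.2], 0],
  [[0, 0, -0.1], 0],
  [[0, 0, 0], 0],
  [[0, 0, 0], 0],
  [[0, 0, 0], 0],
  [[0, 0, 0], 0],
  [[0, 0, 0], 0],
  [[0, 0, 0], 0],
  [[0, 0, 0], 0],
  [[0, 0, 0], 0],
])

```text
clock: 37.55
tcp_pos: [0.4911, -0.2014, 0.0233]
tcp_rot: [-1.981, -2.438, 0.0]
contact_force: [0.2, 0.0, -0.7]
grip_width: 0.0427
```

drive_tool([
  [[0, 0, 0], 0],
  [[0, 0, 0], 0],
  [[0, 0, 0], 0],
  [[0, 0, 0], 0],
  [[0, 0, 0], 0],
  [[0, 0, 1], 0],
  [[0, 0, 2], 0],
  [[0, 0, 3], 0],
  [[0, 0, 4], 0],
  [[0, 0, 4], 0],
], hand=0.4)

```text
clock: 38.55
tcp_pos: [0.4907, -0.2012, 0.1651]
tcp_rot: [-1.981, -2.438, 0.0]
contact_force: [1.4, -1.4, 0.7]
grip_width: 0.06
```

drive_tool([
  [[0, 0, 3], 0],
  [[0, 0, 3], 0],
  [[0, 0, 3], 0],
  [[0, 0, 2], 0],
  [[0, 0, 0], 0],
  [[0, 0, 0], 0],
  [[0, 0, 0], 0],
  [[0, 0, 0], 0],
  [[0, 0, 0], 0],
  [[0, 0, 0], 0],
], hand=-1)

```text
clock: 39.55
tcp_pos: [0.4909, -0.2013, 0.2727]
tcp_rot: [-1.981, -2.437, 0.001]
contact_force: [0.2, 0.1, 0.4]
grip_width: 0.0001
```

```bash
python3 - <<'E'
from h import *
plate("w10",.03)
E
```

```text
(39.55, array([ 49.09, -20.13,  27.27]), 0.206, array([-0.001,  0.001, -1.   ]), array([0.2, 0.1, 0.4]), 0.1)
[322. 167.] 610 [ 490.3 -200.9] [42.5 58.1] 11.9
[523. 264.] 5863 [ 890.6 -309.1] [276.7 209.6] 89.9
```

View pics/w10.png

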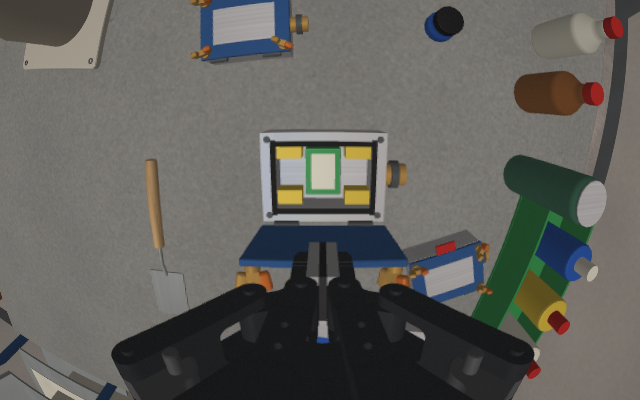

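Both plates are stacked between the guides (322,167), and the fingers are shut. Next I work out the cover-closing arc with the closed fingertips behind the outer face.

```bash
python3 - <<'E'
from h import *
a=.2055; ctr=np.array([.4917,-.2043]); ex=np.array([np.cos(a),np.sin(a)]); ey=np.array([-np.sin(a),np.cos(a)])
def W(th,r=95.,t=11.):
    y=-57+r*np.cos(th)-8*np.sin(th)-t; z=63+r*np.sin(th)+8*np.cos(th)
    return np.r_[(ctr*1000+ey*y)/10,z/10]
p0=np.r_[(ctr*1000+ey*-84)/10,15.8]; print("start",p0.round(2))
th=np.r_[1.6,1.5,1.45,np.linspace(1.4,.4,18),np.linspace(.35,.05,10)]
P=np.array([W(t) for t in th]); print("first",P[0].round(2))
for t,p,d in zip(th[1:],P[1:],np.diff(P.round(2),axis=0)): print(round(t,2),d.round(2).tolist(),p.round(2))
E
```

```text
start [ 50.88 -28.65  15.8 ]
first [ 50.78 -28.14  15.77]
1.5 [-0.2, 0.93, 0.06] [ 50.58 -27.21  15.83]
1.45 [-0.09, 0.47, 0.0] [ 50.49 -26.74  15.83]
1.4 [-0.1, 0.46, -0.03] [ 50.39 -26.28  15.8 ]
1.34 [-0.11, 0.55, -0.07] [ 50.28 -25.73  15.73]
1.28 [-0.12, 0.54, -0.09] [ 50.16 -25.19  15.64]
1.22 [-0.11, 0.53, -0.13] [ 50.05 -24.66  15.51]
1.16 [-0.11, 0.53, -0.17] [ 49.94 -24.13  15.34]
1.11 [-0.11, 0.51, -0.19] [ 49.83 -23.62  15.15]
1.05 [-0.1, 0.51, -0.22] [ 49.73 -23.11  14.93]
0.99 [-0.1, 0.49, -0.26] [ 49.63 -22.62  14.67]
0.93 [-0.1, 0.47, -0.28] [ 49.53 -22.15  14.39]
0.87 [-0.1, 0.46, -0.31] [ 49.43 -21.69  14.08]
0.81 [-0.09, 0.44, -0.34] [ 49.34 -21.25  13.74]
0.75 [-0.09, 0.41, -0.36] [ 49.25 -20.84  13.38]
0.69 [-0.08, 0.4, -0.39] [ 49.17 -20.44  12.99]
0.64 [-0.08, 0.37, -0.41] [ 49.09 -20.07  12.58]
0.58 [-0.07, 0.35, -0.43] [ 49.02 -19.72  12.15]
0.52 [-0.07, 0.33, -0.45] [ 48.95 -19.39  11.7 ]
0.46 [-0.06, 0.29, -0.48] [ 48.89 -19.1   11.22]
0.4 [-0.05, 0.27, -0.48] [ 48.84 -18.83  10.74]
0.35 [-0.05, 0.21, -0.43] [ 48.79 -18.62  10.31]
0.32 [-0.02, 0.13, -0.29] [ 48.77 -18.49  10.02]
0.28 [-0.03, 0.11, -0.3] [ 48.74 -18.38   9.72]
0.25 [-0.02, 0.11, -0.29] [ 48.72 -18.27   9.43]
0.22 [-0.02, 0.1, -0.31] [ 48.7  -18.17   9.12]
0.18 [-0.02, 0.08, -0.3] [ 48.68 -18.09   8.82]
0.15 [-0.01, 0.08, -0.31] [ 48.67 -18.01   8.51]
0.12 [-0.02, 0.07, -0.31] [ 48.65 -17.94   8.2 ]
0.08 [-0.01, 0.06, -0.31] [ 48.64 -17.88   7.89]
0.05 [-0.01, 0.04, -0.32] [ 48.63 -17.84   7.57]
```

drive_tool([
  [[0.3, -1.3, 0], 0],
  [[0.4, -1.9, 0], 0],
  [[0.4, -2, 0], 0],
  [[0.4, -1.9, 0], 0],
  [[0.29, -1.42, 0], 0],
  [[0, 0, 0], 0],
  [[0, 0, 0], 0],
  [[0, 0, 0], 0],
  [[0, 0, 0], 0],
  [[0, 0, 0], 0],
])

```text
clock: 40.6
tcp_pos: [0.5091, -0.2861, 0.2735]
tcp_rot: [1.98, 2.439, 0.0]
contact_force: [-0.3, -0.0, -0.6]
grip_width: 0.0004
```

drive_tool([
  [[0, 0, -1], 0],
  [[0, 0, -2], 0],
  [[0, 0, -2.5], 0],
  [[0, 0, -2.5], 0],
  [[0, 0, -2], 0],
  [[0, 0, -1.5], 0],
  [[0, 0, 0], 0],
  [[0, 0, 0], 0],
  [[0, 0, 0], 0],
  [[0, 0, 0], 0],
])

```text
clock: 41.6
tcp_pos: [0.5097, -0.287, 0.1594]
tcp_rot: [1.98, 2.437, 0.0]
contact_force: [0.6, -0.2, -0.8]
grip_width: -0.0002
```

drive_tool([
  [[-0.1, 0.48, 0], 0],
  [[-0.1, 0.48, 0], 0],
  [[-0.1, 0.48, 0], 0],
  [[-0.09, 0.47, 0], 0],
  [[-0.1, 0.46, -0.03], 0],
  [[-0.11, 0.55, -0.07], 0],
  [[-0.12, 0.54, -0.09], 0],
  [[-0.11, 0.53, -0.13], 0],
  [[-0.11, 0.53, -0.17], 0],
  [[-0.11, 0.51, -0.19], 0],
])

```text
clock: 42.6
tcp_pos: [0.4986, -0.2358, 0.1515]
tcp_rot: [1.981, 2.438, 0.0]
contact_force: [-0.1, -3.2, 2.9]
grip_width: -0.0002
```

drive_tool([
  [[-0.1, 0.51, -0.22], 0],
  [[-0.1, 0.49, -0.26], 0],
  [[-0.1, 0.47, -0.28], 0],
  [[-0.1, 0.46, -0.31], 0],
  [[-0.09, 0.44, -0.34], 0],
  [[-0.09, 0.41, -0.36], 0],
  [[-0.08, 0.4, -0.39], 0],
  [[-0.08, 0.37, -0.41], 0],
  [[-0.07, 0.35, -0.43], 0],
  [[-0.07, 0.33, -0.45], 0],
])

```text
clock: 43.6
tcp_pos: [0.4897, -0.1937, 0.1166]
tcp_rot: [-1.981, -2.438, -0.0]
contact_force: [0.9, -0.5, 1.9]
grip_width: -0.0001
```

drive_tool([
  [[-0.06, 0.29, -0.48], 0],
  [[-0.05, 0.27, -0.48], 0],
  [[-0.05, 0.21, -0.43], 0],
  [[-0.02, 0.13, -0.29], 0],
  [[-0.03, 0.11, -0.3], 0],
  [[-0.02, 0.11, -0.29], 0],
  [[-0.02, 0.1, -0.31], 0],
  [[-0.02, 0.08, -0.3], 0],
  [[0, 0, 0], 0],
  [[0, 0, 0], 0],
])

```text
clock: 44.6
tcp_pos: [0.487, -0.1811, 0.0881]
tcp_rot: [-1.981, -2.438, 0.0]
contact_force: [-0.3, -0.2, 0.5]
grip_width: 0.0002
```

drive_tool([
  [[-0.01, 0.08, -0.31], 0],
  [[-0.02, 0.07, -0.31], 0],
  [[-0.01, 0.06, -0.2], 0],
  [[0, 0, -0.2], 0],
  [[0, 0, -0.2], 0],
  [[0, 0, 0], 0],
  [[0, 0, 0], 0],
  [[0, 0, 0], 0],
  [[0, 0, 0], 0],
  [[0, 0, 0], 0],
])

```text
clock: 45.6
tcp_pos: [0.4867, -0.179, 0.0761]
tcp_rot: [1.981, 2.438, 0.0]
contact_force: [-0.3, -0.1, 0.3]
grip_width: 0.0001
```

drive_tool([
  [[0, 0, -0.15], 0],
  [[0, 0, -0.15], 0],
  [[0, 0, 0], 0],
  [[0, 0, 0], 0],
  [[0, 0, 0], 0],
  [[0, 0, 0], 0],
  [[0, 0, 0], 0],
  [[0, 0, 0], 0],
  [[0, 0, 0], 0],
  [[0, 0, 0], 0],
])

```text
clock: 46.6
tcp_pos: [0.4866, -0.1789, 0.073]
tcp_rot: [-1.981, -2.438, -0.0]
contact_force: [-0.5, -0.5, -0.0]
grip_width: -0.0003
```

```bash
python3 - <<'E'
from h import *
w=imaging.snapshot("wrist"); s=imaging.snapshot("scene"); t=imaging.snapshot("top")
o=np.zeros((600,640,3),np.uint8); o[:400]=w
o[400:,:320]=cv2.resize(s[150:260,150:326],(320,200)); o[400:,320:]=cv2.resize(t[150:260,330:506],(320,200))
cv2.imwrite("pics/w11.png",o[...,::-1])
E
```

```text
(no output)
```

View pics/w11.png

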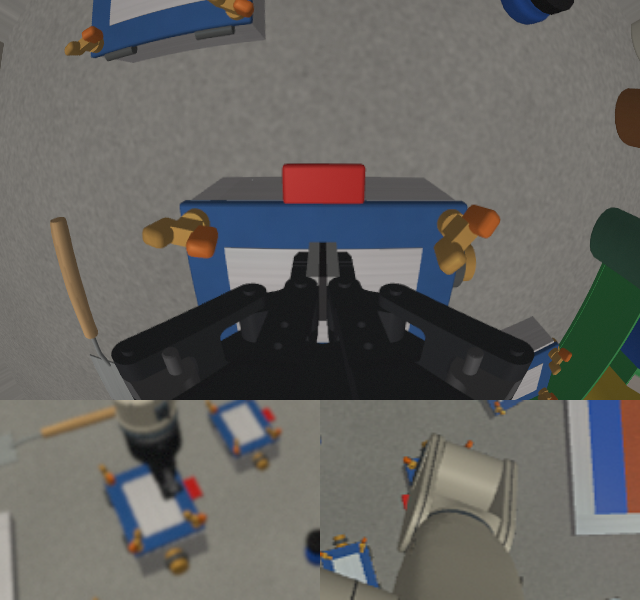

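The cover is down: tab at (323,183), wings C at (465,240) and D at (185,237). I'll press lightly to confirm it is seated, then rise above to measure the wings.

drive_tool([
  [[0, 0, -0.1], 0],
  [[0, 0, -0.1], 0],
  [[0, 0, -0.1], 0],
  [[0, 0, 0], 0],
  [[0, 0, 0], 0],
  [[0, 0, 0], 0],
  [[0, 0, 0], 0],
  [[0, 0, 0], 0],
  [[0, 0, 0], 0],
  [[0, 0, 0], 0],
])

```text
clock: 47.75
tcp_pos: [0.4868, -0.1789, 0.071]
tcp_rot: [1.981, 2.438, 0.0]
contact_force: [-2.8, 2.3, 13.7]
grip_width: 0.0
```

drive_tool([
  [[0, 0, 1], 0],
  [[0, 0, 3], 0],
  [[0, 0, 4], 0],
  [[0, -1, 4], 0],
  [[0, -1, 4], 0],
  [[0.2, -1.3, 3], 0],
  [[0, 0, 0], 0],
  [[0, 0, 0], 0],
  [[0, 0, 0], 0],
  [[0, 0, 0], 0],
])

```text
clock: 48.75
tcp_pos: [0.4878, -0.2112, 0.2585]
tcp_rot: [-1.979, -2.436, 0.001]
contact_force: [-0.4, 0.2, -0.5]
grip_width: -0.0001
```

```bash
cat >> h.py <<'E'
def wings(name,z=.1):
    """look; orange half centroid of each wing on plane z, in box frame (mm) and the wing angle (rad, box frame)"""
    print(pose()); c=imaging.calibration("wrist"); im=imaging.snapshot("wrist")
    pickle.dump((c,im),open(name+".pkl","wb")); cv2.imwrite(f"pics/{name}.png",im[...,::-1])
    H=hsv(im); h,s,v=H[...,0],H[...,1],H[...,2]
    a=.2055; ctr=np.array([.4917,-.2043]); R=np.array([[np.cos(a),np.sin(a)],[-np.sin(a),np.cos(a)]])
    for nm,lo,hi in (("orange",6,14),("brass",15,24)):
        for ce,ar,l in blobs((h>=lo)&(h<=hi)&(s>120)&(v>80),40):
            q=(R@(plane(c,ce,z,True)[0][:2]-ctr))*1000
            if abs(q[0])<110 and abs(q[1])<90: print(nm,ce.round(0),ar,q.round(1))
E
python3 - <<'E'
from h import *
wings("w12")
E
```

```text
(48.75, array([ 48.78, -21.12,  25.85]), 0.206, array([-0.003,  0.001, -1.   ]), array([-0.4,  0.2, -0.5]), -0.1)
orange [401. 127.] 128 [71.2 54.7]
orange [273. 136.] 106 [-53.9  44.5]
orange [276. 218.] 119 [-54.2 -40.5]
orange [397. 227.] 105 [ 73.1 -50.4]
brass [258. 133.] 217 [-69.1  47.9]
brass [389. 138.] 233 [59.6 43.4]
brass [410. 169.] 125 [82.9 12.2]
brass [267. 217.] 122 [-63.8 -39. ]
brass [386. 217.] 182 [ 60.1 -38.4]
brass [256. 224.] 72 [-76.5 -47.5]
```

View pics/w12.png

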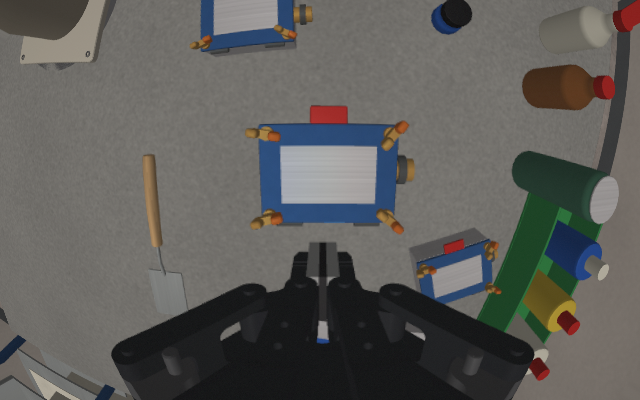

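The cover seated at 71 mm with 14 N. All four wings are visible: A (267,219), B (390,221), C (395,134), D (262,134). I'll hover over A aligned with its wing and measure it close up.

drive_tool([
  [[-0.7, -0.7, -0.8], -0.127],
  [[-0.7, -0.7, -1], -0.127],
  [[-0.7, -0.7, -1], -0.127],
  [[-0.7, -0.7, -1], -0.127],
  [[-0.7, -0.7, -1], -0.127],
  [[-0.7, -0.7, -1], -0.127],
  [[-0.7, -0.5, -1], -0.127],
  [[0, 0, -1], -0.127],
  [[0, 0, -1], -0.127],
  [[0, 0, 0], -0.127],
], hand=0)

```text
clock: 49.8
tcp_pos: [0.4384, -0.258, 0.1699]
tcp_rot: [-3.04, -0.779, 0.005]
contact_force: [0.3, 0.5, -0.0]
grip_width: 0.0428
```

```bash
cat >> h.py <<'E'
def wing(name,z=.1,rad=32,guess=None):
    """per wing: PCA of bright orange+brass pixels near the guess, on plane z"""
    print(pose()); c=imaging.calibration("wrist"); im=imaging.snapshot("wrist")
    pickle.dump((c,im),open(name+".pkl","wb")); cv2.imwrite(f"pics/{name}.png",im[...,::-1]); return wan(c,im,z,rad,guess)
def wan(c,im,z=.1,rad=32,guess=None):
    H=hsv(im); h,s,v=H[...,0].astype(int),H[...,1],H[...,2]
    a=.2055; ctr=np.array([.4917,-.2043]); Rb=np.array([[np.cos(a),np.sin(a)],[-np.sin(a),np.cos(a)]])
    G=guess or dict(A=(-63,-43),B=(63,-43),C=(63,45),D=(-63,45))
    m=(h>=5)&(h<=25)&(s>110)&(v>70); ys,xs=np.nonzero(m)
    q=(plane(c,np.stack([xs,ys],1),z,True)[:,:2]-ctr)@Rb.T*1000
    for k,g in G.items():
        n=np.linalg.norm(q-g,axis=1)<rad
        if n.sum()<40: continue
        hh=h[ys[n],xs[n]]; o=q[n][hh<=13]; b=q[n][hh>13]; r=cv2.minAreaRect(q[n].astype(np.float32))
        if len(o)<5 or len(b)<5: continue
        pts=cv2.boxPoints(r); e=sorted([(np.linalg.norm(pts[i]-pts[i-1]),np.arctan2(*(pts[i]-pts[i-1])[::-1])) for i in (1,2)])[1]
        d=o.mean(0)-b.mean(0); print(k,"px",xs[n].mean().round(),ys[n].mean().round(),"rect",np.round(r[0],1),np.round(r[1],1),"ang mod pi",round(e[1]%np.pi,3),"or",o.mean(0).round(1),"br",b.mean(0).round(1),"dir",round(float(np.arctan2(d[1],d[0])),3), "vis",np.round((r[0]@Rb+ctr*1000)/10,2))
E
python3 - <<'E'
from h import *
c,im=pickle.load(open("w12.pkl","rb")); wan(c,im)
wing("w13")
M=np.array(imaging.calibration("wrist")["camera_from_world"]); print((-M[:3,:3].T@M[:3,3]).round(3))
E
```

```text
A px 267.0 219.0 rect [-66.1 -40.7] [34.9 17.3] ang mod pi 0.216 or [-54.2 -40.5] br [-68.8 -42. ] dir 0.103 vis [ 43.53 -25.76]
B px 390.0 220.0 rect [ 66.5 -42.7] [13.2 36.7] ang mod pi 2.453 or [ 73.3 -50.7] br [ 60.2 -38.3] dir -0.755 vis [ 56.55 -23.26]
C px 394.0 136.0 rect [67.  36.8] [29.1 45.3] ang mod pi 1.734 or [71.3 54.8] br [61.5 41.1] dir 0.949 vis [ 54.98 -15.47]
D px 263.0 134.0 rect [-65.   48.1] [12.5 34.9] ang mod pi 2.961 or [-53.9  44.5] br [-69.   48.1] dir -0.232 vis [ 41.83 -17.04]
(49.8, array([ 43.84, -25.8 ,  16.99]), -1.069, array([-0.004,  0.002, -1.   ]), array([ 0.3,  0.5, -0. ]), 42.8)
A px 328.0 215.0 rect [-64.6 -45.3] [35.5 12.3] ang mod pi 0.299 or [-53.4 -42.7] br [-68.4 -46.1] dir 0.222 vis [ 43.77 -26.18]
B px 384.0 45.0 rect [ 64.3 -37.4] [29.7 45. ] ang mod pi 1.628 or [ 72.8 -52.8] br [ 59.2 -42.3] dir -0.657 vis [ 56.22 -22.78]
C px 262.0 14.0 rect [62.8 41.2] [30.2 12.6] ang mod pi 0.749 or [68.4 49.4] br [59.9 38.3] dir 0.918 vis [ 54.47 -15.12]
D px 214.0 180.0 rect [-64.5  41.1] [15.8 36.6] ang mod pi 2.96 or [-52.7  41.4] br [-67.7  42.3] dir -0.066 vis [ 42.02 -17.73]
[ 0.502 -0.223  0.313]
```

View pics/w13.png

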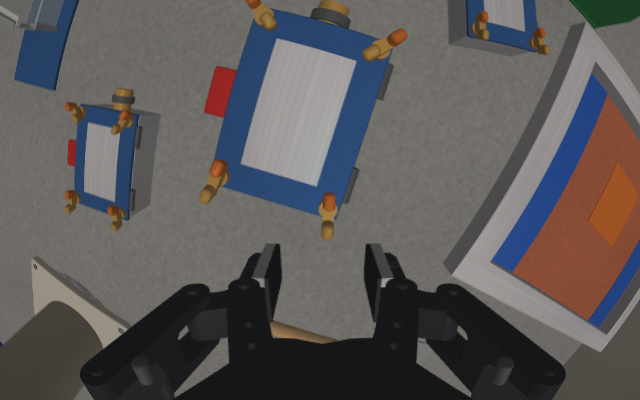

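The cover is shut, and wing A is at (328,215), aligned with the jaws. The screws match the middle of the rim (±66, ±46). I'll grip A and turn it half way.

drive_tool([
  [[-0.1, -0.24, -1], -0.02],
  [[-0.09, -0.24, -1.5], 0],
  [[0, 0, -2], 0],
  [[0, 0, -2], 0],
  [[0, 0, -1.5], 0],
  [[0, 0, -0.9], 0],
  [[0, 0, 0], 0],
  [[0, 0, 0], 0],
  [[0, 0, 0], 0],
  [[0, 0, 0], 0],
])

```text
clock: 50.85
tcp_pos: [0.4382, -0.264, 0.0837]
tcp_rot: [3.048, 0.757, 0.002]
contact_force: [-0.0, -0.0, -0.1]
grip_width: 0.0428
```

drive_tool([
  [[0, 0, 0], 0],
  [[0, 0, 0], 0],
  [[0, 0, 0], 0],
  [[0, 0, 0], 0],
  [[0, 0, 0], 0],
  [[0, 0, 0], 0],
  [[0, 0, 0], 0],
  [[0, 0, 0], 0],
  [[0, 0, 0], 0],
  [[0, 0, 0], 0],
], hand=-1, force=40)

```text
clock: 51.85
tcp_pos: [0.4374, -0.2632, 0.0835]
tcp_rot: [-3.048, -0.757, 0.001]
contact_force: [-1.2, 3.1, 6.9]
grip_width: 0.0078
```

```bash
python3 - <<'E'
from h import *
print(pose(), bot.get_obs()["torque"].round(2))
E
```

```text
(51.85, array([ 43.74, -26.32,   8.35]), -1.084, array([-0.001,  0.001, -1.   ]), array([-1.2,  3.1,  6.9]), 7.8) [ 0.56  0.33 -0.09]
```

drive_tool([
  [[0, 0, 0], -0.05],
  [[0, 0, 0], -0.12],
  [[0, 0, 0], -0.12],
  [[0, 0, 0], -0.12],
  [[0, 0, 0], -0.12],
  [[0, 0, 0], -0.12],
  [[0, 0, 0], -0.12],
  [[0, 0, 0], -0.12],
  [[0, 0, 0], -0.1],
  [[0, 0, 0], 0],
])

```text
clock: 52.85
tcp_pos: [0.4374, -0.2635, 0.0835]
tcp_rot: [-3.041, 0.786, 0.001]
contact_force: [-1.9, 1.7, 6.3]
grip_width: 0.0082
```

```bash
python3 - <<'E'
from h import *
print(pose(), bot.get_obs()["torque"].round(2))
E
```

```text
(52.85, array([ 43.74, -26.35,   8.35]), -2.077, array([-0.001,  0.   , -1.   ]), array([-1.9,  1.7,  6.3]), 8.2) [ 0.22  0.41 -0.09]
```

drive_tool([
  [[0, 0, 0], 0],
  [[0, 0, 0], 0],
  [[0, 0, 0], 0],
  [[0, 0, 0], 0],
  [[0, 0, 1], 0],
  [[0, 0, 2], 0],
  [[0, 0, 3], 0],
  [[0, 0, 3], 0],
  [[0, 0, 0], 0],
  [[0, 0, 0], 0],
], hand=0)

```text
clock: 53.85
tcp_pos: [0.4382, -0.264, 0.1741]
tcp_rot: [3.042, -0.782, 0.003]
contact_force: [-0.7, -0.2, -0.1]
grip_width: 0.0431
```

```bash
python3 - <<'E'
from h import *
wing("w14")
E
```

```text
(53.85, array([ 43.82, -26.4 ,  17.41]), -2.074, array([ 0.002, -0.001, -1.   ]), array([-0.7, -0.2, -0.1]), 43.1)
A px 322.0 211.0 rect [-64.8 -47.2] [11.8 35. ] ang mod pi 2.434 or [-56.3 -54.7] br [-67.9 -44.5] dir -0.723 vis [ 43.79 -26.37]
B px 203.0 84.0 rect [ 64.4 -36.5] [47.4 31.9] ang mod pi 1.534 or [ 71.7 -54.8] br [ 62.2 -40.9] dir -0.971 vis [ 56.22 -22.69]
C px 137.0 162.0 rect [63.8 41. ] [41.1 12.5] ang mod pi 1.032 or [70.8 50.3] br [59.1 33.4] dir 0.966 vis [ 54.58 -15.12]
D px 235.0 267.0 rect [-53.7  37.4] [15.1 20.7] ang mod pi 1.929 or [-53.6  38.4] br [-59.   34.3] dir 0.649 vis [ 43.14 -17.86]
```

drive_tool([
  [[1.08, 1.18, 0], 0.14],
  [[1.08, 1.18, 0], 0.14],
  [[1.08, 1.18, 0], 0.14],
  [[1.08, 1.18, 0], 0.14],
  [[1.08, 1.18, 0], 0.14],
  [[1.08, 1.18, 0], 0.14],
  [[1.08, 1.18, 0], 0.14],
  [[1.08, 1.18, 0], 0.14],
  [[1.08, 1.18, 0], 0.14],
  [[1.08, 1.18, 0], 0.14],
])

```text
clock: 54.9
tcp_pos: [0.5452, -0.1449, 0.1715]
tcp_rot: [-2.825, -1.369, 0.004]
contact_force: [1.2, -0.1, -0.0]
grip_width: 0.0428
```

drive_tool([
  [[0.07, 0.02, 0], 0.1],
  [[0, 0, 0], 0.109],
  [[0, 0, 0], 0],
  [[0, 0, 0], 0],
  [[0, 0, 0], 0],
  [[0, 0, 0], 0],
  [[0, 0, 0], 0],
  [[0, 0, 0], 0],
  [[0, 0, 0], 0],
  [[0, 0, 0], 0],
])

```text
clock: 55.9
tcp_pos: [0.5465, -0.1455, 0.1731]
tcp_rot: [2.674, 1.65, 0.0]
contact_force: [0.2, 0.1, -0.3]
grip_width: 0.0425
```

```bash
python3 - <<'E'
from h import *
wing("w15")
E
```

```text
(55.9, array([ 54.65, -14.55,  17.31]), -0.465, array([ 0., -0., -1.]), array([ 0.2,  0.1, -0.3]), 42.5)
C px 332.0 211.0 rect [77.  40.7] [35.1 34.6] ang mod pi 1.013 or [74.3 55.8] br [70.7 39.3] dir 1.358 vis [ 55.88 -14.87]
D px 216.0 285.0 rect [-46.2  52. ] [13.4 17.2] ang mod pi 2.666 or [-45.2  48.6] br [-47.3  54.4] dir -1.231 vis [ 43.59 -16.28]
```

```bash
python3 - <<'E'
from h import *
c,im=pickle.load(open("w15.pkl","rb"))
for r in (18,21,24): wan(c,im,rad=r,guess=dict(C=(66,46)))
E
```

```text
C px 324.0 210.0 rect [66.4 46.5] [33.3 11.7] ang mod pi 0.901 or [73.9 55.4] br [64.5 43.9] dir 0.877 vis [ 54.72 -14.53]
C px 324.0 209.0 rect [67.8 47.1] [29.  28.3] ang mod pi 0.091 or [74.3 55.8] br [64.6 43.9] dir 0.885 vis [ 54.85 -14.44]
C px 326.0 209.0 rect [74.6 42.2] [35.1 29. ] ang mod pi 1.013 or [74.3 55.8] br [66.2 43. ] dir 1.006 vis [ 55.62 -14.78]
```

C is measured at (66,46), angle 0.89, and already aligned. I'll grip it and turn it half way.

drive_tool([
  [[0.05, 0, -1], 0],
  [[0, 0, -2], 0],
  [[0, 0, -2], 0],
  [[0, 0, -2], 0],
  [[0, 0, -1.2], 0],
  [[0, 0, -0.8], 0],
  [[0, 0, 0], 0],
  [[0, 0, 0], 0],
  [[0, 0, 0], 0],
  [[0, 0, 0], 0],
])

```text
clock: 56.95
tcp_pos: [0.5475, -0.1457, 0.0838]
tcp_rot: [2.673, 1.649, 0.002]
contact_force: [-0.1, -0.1, 0.8]
grip_width: 0.0428
```

drive_tool([
  [[0, 0, 0], 0],
  [[0, 0, 0], 0],
  [[0, 0, 0], 0],
  [[0, 0, 0], 0],
  [[0, 0, 0], 0],
  [[0, 0, 0], 0],
  [[0, 0, 0], 0],
  [[0, 0, 0], 0],
  [[0, 0, 0], 0],
  [[0, 0, 0], 0],
], hand=-1, force=40)

```text
clock: 57.95
tcp_pos: [0.5478, -0.1458, 0.0834]
tcp_rot: [2.672, 1.649, 0.002]
contact_force: [4.9, -3.7, 4.9]
grip_width: 0.0079
```

drive_tool([
  [[0, 0, 0], -0.05],
  [[0, 0, 0], -0.12],
  [[0, 0, 0], -0.12],
  [[0, 0, 0], -0.12],
  [[0, 0, 0], -0.12],
  [[0, 0, 0], -0.12],
  [[0, 0, 0], -0.12],
  [[0, 0, 0], -0.12],
  [[0, 0, 0], -0.1],
  [[0, 0, 0], 0],
])

```text
clock: 58.95
tcp_pos: [0.5482, -0.1462, 0.0835]
tcp_rot: [3.135, 0.178, 0.004]
contact_force: [4.2, -4.6, 3.1]
grip_width: 0.0078
```

drive_tool([
  [[0, 0, 0], 0],
  [[0, 0, 0], 0],
  [[0, 0, 0], 0],
  [[0, 0, 0], 0],
  [[0, 0, 1], 0],
  [[0, 0, 2], 0],
  [[0, 0, 3], 0],
  [[0, 0, 3], 0],
  [[0, 0, 0], 0],
  [[0, 0, 0], 0],
], hand=0)

```text
clock: 59.95
tcp_pos: [0.5473, -0.1456, 0.1742]
tcp_rot: [3.136, 0.182, 0.003]
contact_force: [0.2, 0.0, -1.2]
grip_width: 0.0429
```

```bash
python3 - <<'E'
from h import *
wing("w16",rad=19,guess=dict(A=(-66,-46),B=(66,-46),C=(66,46),D=(-66,46)))
E
```

```text
(59.95, array([ 54.73, -14.56,  17.42]), -1.455, array([ 0.002, -0.001, -1.   ]), array([ 0.2,  0. , -1.2]), 42.9)
B px 437.0 197.0 rect [ 71.2 -40.3] [21.7 34.7] ang mod pi 2.447 or [ 77.2 -49.8] br [ 67.1 -37.8] dir -0.867 vis [ 56.97 -22.92]
C px 323.0 209.0 rect [67.3 45.8] [11.7 34.1] ang mod pi 3.053 or [78.8 44.4] br [63.7 46.1] dir -0.113 vis [ 54.82 -14.57]
D px 335.0 336.0 rect [-53.8  45.3] [11.7 11.2] ang mod pi 1.468 or [-52.9  43.9] br [-54.  49.] dir -1.343 vis [ 42.98 -17.09]
```

drive_tool([
  [[0.18, -0.9, 0], 0.14],
  [[0.18, -0.9, 0], 0.14],
  [[0.18, -0.9, 0], 0.14],
  [[0.18, -0.9, 0], 0.14],
  [[0.18, -0.9, 0], 0.14],
  [[0.18, -0.9, 0], 0.14],
  [[0.18, -0.9, 0], 0.14],
  [[0.18, -0.9, 0], 0.14],
  [[0.18, -0.9, 0], 0.14],
  [[0.22, -0.93, 0], 0.14],
])

```text
clock: 61.0
tcp_pos: [0.5644, -0.2357, 0.1713]
tcp_rot: [-2.273, -2.164, 0.002]
contact_force: [0.4, -0.2, 0.0]
grip_width: 0.0425
```

drive_tool([
  [[0, 0, 0], 0.14],
  [[0, 0, 0], 0.14],
  [[0, 0, 0], 0.14],
  [[0, 0, 0], 0.14],
  [[0, 0, 0], 0.14],
  [[0, 0, 0], 0.14],
  [[0, 0, 0], 0.14],
  [[0, 0, 0], 0.16],
  [[0, 0, 0], 0],
  [[0, 0, 0], 0],
])

```text
clock: 62.0
tcp_pos: [0.5647, -0.2355, 0.172]
tcp_rot: [-0.776, -3.042, -0.001]
contact_force: [-0.0, 0.0, 0.2]
grip_width: 0.0425
```

```bash
python3 - <<'E'
from h import *
wing("w17",rad=19,guess=dict(A=(-66,-46),B=(66,-46),C=(66,46),D=(-66,46)))
E
```

```text
(62.0, array([ 56.47, -23.55,  17.2 ]), 1.071, array([-0.002,  0.001, -1.   ]), array([-0. ,  0. ,  0.2]), 42.5)
A px 209.0 82.0 rect [-61.3 -41.3] [19.4 34.9] ang mod pi 2.426 or [-55.2 -51.3] br [-65.1 -39.6] dir -0.867 vis [ 44.01 -25.72]
B px 322.0 213.0 rect [ 64.8 -45.5] [11.7 34.8] ang mod pi 2.437 or [ 72.9 -51.7] br [ 59.6 -41. ] dir -0.68 vis [ 56.44 -23.56]
C px 416.0 136.0 rect [64.6 41.6] [15.6 35.2] ang mod pi 3.048 or [74.9 43.1] br [58. 43.] dir 0.01 vis [ 54.65 -15.04]
D px 304.0 8.0 rect [-55.6  41. ] [16.1 14. ] ang mod pi 0.836 or [-53.5  42.5] br [-60.2  39.5] dir 0.427 vis [ 42.89 -17.55]
```

drive_tool([
  [[0.05, -0.02, -1], 0],
  [[0, 0, -2], 0],
  [[0, 0, -2], 0],
  [[0, 0, -2], 0],
  [[0, 0, -1.2], 0],
  [[0, 0, -0.7], 0],
  [[0, 0, 0], 0],
  [[0, 0, 0], 0],
  [[0, 0, 0], 0],
  [[0, 0, 0], 0],
])

```text
clock: 63.05
tcp_pos: [0.5664, -0.2362, 0.0849]
tcp_rot: [0.771, 3.044, -0.0]
contact_force: [-0.4, 0.1, -0.5]
grip_width: 0.0424
```

drive_tool([
  [[0, 0, 0], 0],
  [[0, 0, 0], 0],
  [[0, 0, 0], 0],
  [[0, 0, 0], 0],
  [[0, 0, 0], 0],
  [[0, 0, 0], 0],
  [[0, 0, 0], 0],
  [[0, 0, 0], 0],
  [[0, 0, 0], 0],
  [[0, 0, 0], 0],
], hand=-1, force=40)

```text
clock: 64.05
tcp_pos: [0.5659, -0.2362, 0.0844]
tcp_rot: [0.771, 3.045, -0.0]
contact_force: [-2.8, -1.2, 5.2]
grip_width: 0.0081
```

drive_tool([
  [[0, 0, 0], -0.05],
  [[0, 0, 0], -0.12],
  [[0, 0, 0], -0.12],
  [[0, 0, 0], -0.12],
  [[0, 0, 0], -0.12],
  [[0, 0, 0], -0.12],
  [[0, 0, 0], -0.12],
  [[0, 0, 0], -0.12],
  [[0, 0, 0], -0.1],
  [[0, 0, 0], 0],
])

```text
clock: 65.05
tcp_pos: [0.5663, -0.236, 0.0844]
tcp_rot: [2.126, 2.312, 0.001]
contact_force: [0.2, 1.8, 4.5]
grip_width: 0.008
```

drive_tool([
  [[0, 0, 0], 0],
  [[0, 0, 0], 0],
  [[0, 0, 0], 0],
  [[0, 0, 0], 0],
  [[0, 0, 1], 0],
  [[0, 0, 2], 0],
  [[0, 0, 3], 0],
  [[0, 0, 3], 0],
  [[0, 0, 0], 0],
  [[0, 0, 0], 0],
], hand=0)

```text
clock: 66.05
tcp_pos: [0.5663, -0.2362, 0.1753]
tcp_rot: [2.123, 2.312, 0.001]
contact_force: [-0.6, 0.7, -0.6]
grip_width: 0.0423
```

```bash
python3 - <<'E'
from h import *
wing("w18",rad=19,guess=dict(A=(-66,-46),B=(66,-46),C=(66,46),D=(-66,46)))
E
```

```text
(66.05, array([ 56.63, -23.62,  17.53]), 0.085, array([ 0.002, -0.001, -1.   ]), array([-0.6,  0.7, -0.6]), 42.3)
A px 169.0 224.0 rect [-59.9 -41. ] [21.7 35.3] ang mod pi 2.406 or [-53.6 -50.5] br [-63.1 -38.2] dir -0.913 vis [ 44.14 -25.66]
B px 322.0 209.0 rect [ 66.  -45.1] [35.9 11.8] ang mod pi 1.451 or [ 64.9 -55.5] br [ 66.8 -38.2] dir -1.685 vis [ 56.55 -23.5 ]
C px 308.0 87.0 rect [66.2 44.2] [12.7 34.6] ang mod pi 3.012 or [77.3 44. ] br [61.3 44.9] dir -0.056 vis [ 54.75 -14.75]
D px 145.0 118.0 rect [-64.4  46.4] [11.7 34.4] ang mod pi 2.937 or [-52.9  43.6] br [-66.5  46.3] dir -0.196 vis [ 41.92 -17.2 ]
```

drive_tool([
  [[-1.4, 0.6, 0], 0.14],
  [[-1.4, 0.6, 0], 0.14],
  [[-1.4, 0.6, 0], 0.14],
  [[-1.4, 0.6, 0], 0.14],
  [[-1.4, 0.6, 0], 0.14],
  [[-1.4, 0.6, 0], 0.14],
  [[-1.4, 0.6, 0], 0.14],
  [[-1.4, 0.6, 0], 0.14],
  [[-1.4, 0.6, 0], 0.14],
  [[-1.4, 0.6, 0], 0.14],
])

```text
clock: 67.1
tcp_pos: [0.4244, -0.1754, 0.1729]
tcp_rot: [-0.125, -3.137, -0.002]
contact_force: [-0.2, -0.1, -0.3]
grip_width: 0.0426
```

drive_tool([
  [[-0.86, 0.35, 0], 0.09],
  [[0, 0, 0], 0],
  [[0, 0, 0], 0],
  [[0, 0, 0], 0],
  [[0, 0, 0], 0],
  [[0, 0, 0], 0],
  [[0, 0, 0], 0],
  [[0, 0, 0], 0],
  [[0, 0, 0], 0],
  [[0, 0, 0], 0],
])

```text
clock: 68.1
tcp_pos: [0.4173, -0.1725, 0.1741]
tcp_rot: [-0.007, 3.141, -0.0]
contact_force: [-0.2, 0.5, -0.5]
grip_width: 0.0428
```

```bash
python3 - <<'E'
from h import *
wing("w19",rad=19,guess=dict(A=(-66,-46),B=(66,-46),C=(66,46),D=(-66,46)))
E
```

```text
(68.1, array([ 41.73, -17.25,  17.41]), 1.575, array([ 0., -0., -1.]), array([-0.2,  0.5, -0.5]), 42.8)
A px 212.0 233.0 rect [-65.2 -43.3] [13.1 35.1] ang mod pi 2.378 or [-59.7 -50.1] br [-72.  -37.4] dir -0.803 vis [ 43.67 -26.  ]
D px 322.0 210.0 rect [-67.3  46.3] [12.5 35. ] ang mod pi 2.941 or [-57.2  44.5] br [-74.2  47.6] dir -0.183 vis [ 41.64 -17.28]
```

drive_tool([
  [[0, 0, -1], 0],
  [[0, 0, -2], 0],
  [[0, 0, -2], 0],
  [[0, 0, -2], 0],
  [[0, 0, -1.3], 0],
  [[0, 0, -0.7], 0],
  [[0, 0, 0], 0],
  [[0, 0, 0], 0],
  [[0, 0, 0], 0],
  [[0, 0, 0], 0],
])

```text
clock: 69.15
tcp_pos: [0.4177, -0.1727, 0.0846]
tcp_rot: [-0.007, 3.14, -0.001]
contact_force: [-0.2, 0.6, -0.8]
grip_width: 0.0429
```

drive_tool([
  [[0, 0, 0], 0],
  [[0, 0, 0], 0],
  [[0, 0, 0], 0],
  [[0, 0, 0], 0],
  [[0, 0, 0], 0],
  [[0, 0, 0], 0],
  [[0, 0, 0], 0],
  [[0, 0, 0], 0],
  [[0, 0, 0], 0],
  [[0, 0, 0], 0],
], hand=-1, force=40)

```text
clock: 70.15
tcp_pos: [0.4174, -0.173, 0.0844]
tcp_rot: [-0.007, 3.141, -0.001]
contact_force: [-3.0, -4.3, 6.5]
grip_width: 0.008
```

drive_tool([
  [[0, 0, 0], -0.05],
  [[0, 0, 0], -0.12],
  [[0, 0, 0], -0.12],
  [[0, 0, 0], -0.12],
  [[0, 0, 0], -0.12],
  [[0, 0, 0], -0.12],
  [[0, 0, 0], -0.12],
  [[0, 0, 0], -0.12],
  [[0, 0, 0], -0.1],
  [[0, 0, 0], 0],
])

```text
clock: 71.15
tcp_pos: [0.4178, -0.1722, 0.0844]
tcp_rot: [1.491, 2.764, 0.001]
contact_force: [0.4, 3.3, 5.9]
grip_width: 0.0077
```

drive_tool([
  [[0, 0, 0], 0],
  [[0, 0, 0], 0],
  [[0, 0, 0], 0],
  [[0, 0, 0], 0],
  [[0, 0, 1], 0],
  [[0, 0, 2], 0],
  [[0, 0, 3], 0],
  [[0, 0, 3], 0],
  [[0, 0, 0], 0],
  [[0, 0, 0], 0],
], hand=0)

```text
clock: 72.15
tcp_pos: [0.4176, -0.1727, 0.175]
tcp_rot: [1.486, 2.766, 0.0]
contact_force: [0.1, 0.1, -0.0]
grip_width: 0.0428
```

```bash
python3 - <<'E'
from h import *
wing("w20",rad=19,guess=dict(A=(-66,-46),B=(66,-46),C=(66,46),D=(-66,46)))
E
```

```text
(72.15, array([ 41.76, -17.27,  17.5 ]), 0.585, array([ 0.002, -0.001, -1.   ]), array([ 0.1,  0.1, -0. ]), 42.8)
A px 288.0 303.0 rect [-63.4 -42.6] [15.4 33. ] ang mod pi 2.096 or [-58.2 -48. ] br [-67.3 -35.5] dir -0.942 vis [ 43.83 -25.89]
C px 462.0 263.0 rect [62.6 47.1] [28.9 30.5] ang mod pi 2.252 or [72.5 46.8] br [56.2 46.9] dir -0.003 vis [ 54.34 -14.54]
D px 323.0 209.0 rect [-66.5  47.1] [12.5 35.2] ang mod pi 1.96 or [-62.5  37.7] br [-69.   53.8] dir -1.188 vis [ 41.7  -17.18]
```

Round one is done: each screw turned about 0.98 rad. Round two starts with A.

drive_tool([
  [[0.2, -0.9, 0], 0.05],
  [[0.2, -1, 0], 0.1],
  [[0.2, -1, 0], 0.1],
  [[0.3, -1, 0], 0.1],
  [[0.3, -1, 0], 0.1],
  [[0.3, -1, 0], 0.033],
  [[0.2, -1.1, 0], 0],
  [[0.2, -1.1, 0], 0],
  [[0.04, -0.95, 0], 0],
  [[0, 0, 0], 0],
])

```text
clock: 73.2
tcp_pos: [0.4367, -0.2641, 0.1738]
tcp_rot: [0.784, 3.042, -0.0]
contact_force: [0.3, 0.7, -0.2]
grip_width: 0.0427
```

drive_tool([
  [[0, 0, 0], 0],
  [[0, 0, -2], 0],
  [[0, 0, -2], 0],
  [[0, 0, -2], 0],
  [[0, 0, -2], 0],
  [[0, 0, -1.1], 0],
  [[0, 0, 0], 0],
  [[0, 0, 0], 0],
  [[0, 0, 0], 0],
  [[0, 0, 0], 0],
])

```text
clock: 74.2
tcp_pos: [0.4372, -0.2634, 0.0839]
tcp_rot: [0.781, 3.041, -0.001]
contact_force: [0.2, -0.1, 0.1]
grip_width: 0.0428
```

drive_tool([
  [[0, 0, 0], 0],
  [[0, 0, 0], 0],
  [[0, 0, 0], 0],
  [[0, 0, 0], 0],
  [[0, 0, 0], 0],
  [[0, 0, 0], 0],
  [[0, 0, 0], 0],
  [[0, 0, 0], 0],
  [[0, 0, 0], 0],
  [[0, 0, 0], 0],
], hand=-1, force=40)

```text
clock: 75.2
tcp_pos: [0.4368, -0.2631, 0.0834]
tcp_rot: [0.782, 3.042, -0.0]
contact_force: [-0.5, 1.5, 6.8]
grip_width: 0.008
```

drive_tool([
  [[0, 0, 0], -0.05],
  [[0, 0, 0], -0.12],
  [[0, 0, 0], -0.12],
  [[0, 0, 0], -0.12],
  [[0, 0, 0], -0.12],
  [[0, 0, 0], -0.12],
  [[0, 0, 0], -0.12],
  [[0, 0, 0], -0.12],
  [[0, 0, 0], -0.05],
  [[0, 0, 0], 0],
])

```text
clock: 76.2
tcp_pos: [0.437, -0.263, 0.0834]
tcp_rot: [2.076, 2.357, 0.001]
contact_force: [0.0, 2.8, 5.9]
grip_width: 0.0079
```

```bash
python3 - <<'E'
from h import *
print(pose(), bot.get_obs()["torque"].round(2))
E
```

```text
(76.2, array([ 43.7 , -26.3 ,   8.34]), 0.126, array([ 0.001, -0.   , -1.   ]), array([0. , 2.8, 5.9]), 7.9) [ 0.34  0.02 -0.03]
```

drive_tool([
  [[0, 0, 0], -0.04],
  [[0, 0, 0], -0.04],
  [[0, 0, 0], -0.04],
  [[0, 0, 0], 0],
  [[0, 0, 0], 0],
  [[0, 0, 0], 0],
  [[0, 0, 0], 0],
  [[0, 0, 0], 0],
  [[0, 0, 0], 0],
  [[0, 0, 0], 0],
])

```text
clock: 77.2
tcp_pos: [0.4371, -0.263, 0.0834]
tcp_rot: [2.212, 2.23, 0.001]
contact_force: [-0.7, 2.1, 4.9]
grip_width: 0.0075
```

```bash
python3 - <<'E'
from h import *
print(pose(), bot.get_obs()["torque"].round(2))
E
```

```text
(77.2, array([ 43.71, -26.3 ,   8.34]), 0.008, array([ 0.001, -0.   , -1.   ]), array([-0.7,  2.1,  4.9]), 7.5) [ 0.38 -0.05 -0.06]
```

drive_tool([
  [[0, 0, 0], -0.04],
  [[0, 0, 0], -0.04],
  [[0, 0, 0], -0.04],
  [[0, 0, 0], 0],
  [[0, 0, 0], 0],
  [[0, 0, 0], 0],
  [[0, 0, 0], 0],
  [[0, 0, 0], 0],
  [[0, 0, 0], 0],
  [[0, 0, 0], 0],
])

```text
clock: 78.2
tcp_pos: [0.4371, -0.263, 0.0834]
tcp_rot: [2.342, 2.093, 0.001]
contact_force: [0.3, 2.6, 5.4]
grip_width: 0.0079
```

```bash
python3 - <<'E'
from h import *
print(pose(), bot.get_obs()["torque"].round(2))
E
```

```text
(78.2, array([ 43.71, -26.3 ,   8.34]), -0.112, array([ 0.001, -0.   , -1.   ]), array([0.3, 2.6, 5.4]), 7.9) [ 0.36 -0.08 -0.05]
```

drive_tool([
  [[0, 0, 0], -0.04],
  [[0, 0, 0], -0.03],
  [[0, 0, 0], 0],
  [[0, 0, 0], 0],
  [[0, 0, 0], 0],
  [[0, 0, 0], 0],
  [[0, 0, 0], 0],
  [[0, 0, 0], 0],
  [[0, 0, 0], 0],
  [[0, 0, 0], 0],
])

```text
clock: 79.2
tcp_pos: [0.4371, -0.263, 0.0834]
tcp_rot: [2.411, 2.013, -0.0]
contact_force: [0.3, 3.1, 4.9]
grip_width: 0.0079
```

```bash
python3 - <<'E'
from h import *
print(pose(), bot.get_obs()["torque"].round(2)); wing("w21",rad=19,guess=dict(A=(-66,-46)))
E
```

```text
(79.2, array([ 43.71, -26.3 ,   8.34]), -0.18, array([ 0.   , -0.001, -1.   ]), array([0.3, 3.1, 4.9]), 7.9) [ 0.4  -0.04  0.8 ]
(79.2, array([ 43.71, -26.3 ,   8.34]), -0.18, array([ 0.   , -0.001, -1.   ]), array([0.3, 3.1, 4.9]), 7.9)
A px 322.0 269.0 rect [-65.7 -44.6] [34.5  8.5] ang mod pi 1.198 or [-68.8 -53.1] br [-62.5 -36.6] dir -1.933 vis [ 43.65 -26.13]
```

The torque jumped to 0.8 N m, so A is at its hard stop. I'll release it and go to C.

drive_tool([
  [[0, 0, 0], 0],
  [[0, 0, 0], 0],
  [[0, 0, 0], 0],
  [[0, 0, 0], 0],
  [[0, 0, 1], 0],
  [[0, 0, 2], 0],
  [[0, 0, 3], 0],
  [[0, 0, 3], 0],
  [[0.5, 0.5, 0], 0.14],
  [[1, 1, 0], 0.14],
], hand=0)

```text
clock: 80.25
tcp_pos: [0.4521, -0.2487, 0.175]
tcp_rot: [2.103, 2.33, 0.001]
contact_force: [-0.8, 0.1, -0.6]
grip_width: 0.0425
```

drive_tool([
  [[1, 1.1, 0], 0.14],
  [[1, 1.1, 0], 0.14],
  [[1, 1.1, 0], 0.14],
  [[1, 1.1, 0], 0.14],
  [[1, 1.1, 0], 0.14],
  [[1, 1.1, 0], 0.14],
  [[1, 1.1, 0], 0.14],
  [[1, 1.1, 0], 0.14],
  [[0.8, 0.8, 0], 0.14],
  [[0.79, 0.62, 0], 0.14],
])

```text
clock: 81.25
tcp_pos: [0.5479, -0.1453, 0.1737]
tcp_rot: [0.105, 3.14, -0.0]
contact_force: [-0.2, 0.1, -0.1]
grip_width: 0.0429
```

drive_tool([
  [[0, 0, 0], 0.1],
  [[0, 0, 0], 0.09],
  [[0, 0, 0], 0],
  [[0, 0, 0], 0],
  [[0, 0, 0], 0],
  [[0, 0, 0], 0],
  [[0, 0, 0], 0],
  [[0, 0, 0], 0],
  [[0, 0, 0], 0],
  [[0, 0, 0], 0],
])

```text
clock: 82.25
tcp_pos: [0.5475, -0.1458, 0.173]
tcp_rot: [0.184, -3.136, -0.0]
contact_force: [-0.5, -0.5, -0.2]
grip_width: 0.0429
```

```bash
python3 - <<'E'
from h import *
wing("w22",rad=19,guess=dict(A=(-66,-46),B=(66,-46),C=(66,46),D=(-66,46)))
E
```

```text
(82.25, array([ 54.75, -14.58,  17.3 ]), 1.688, array([-0.,  0., -1.]), array([-0.5, -0.5, -0.2]), 42.9)
A px 184.0 54.0 rect [-64.1 -45.4] [35.1 13. ] ang mod pi 1.153 or [-68.  -53.8] br [-60.9 -37.4] dir -1.979 vis [ 43.82 -26.18]
B px 208.0 217.0 rect [ 60.4 -44.3] [35.4 17.9] ang mod pi 1.485 or [ 62.1 -53.9] br [ 61.7 -36.4] dir -1.545 vis [ 55.98 -23.53]
C px 322.0 210.0 rect [65.  45.8] [12.4 35.6] ang mod pi 3.054 or [74.9 44.8] br [57.7 46.6] dir -0.099 vis [ 54.6  -14.62]
D px 306.0 34.0 rect [-61.5  47.3] [16.1 35.1] ang mod pi 1.948 or [-59.8  36. ] br [-64.   51.3] dir -1.303 vis [ 42.19 -17.06]
```

drive_tool([
  [[0.03, 0, -1], 0],
  [[0, 0, -2], 0],
  [[0, 0, -2], 0],
  [[0, 0, -2], 0],
  [[0, 0, -1.2], 0],
  [[0, 0, -0.7], 0],
  [[0, 0, 0], 0],
  [[0, 0, 0], 0],
  [[0, 0, 0], 0],
  [[0, 0, 0], 0],
])

```text
clock: 83.3
tcp_pos: [0.5484, -0.146, 0.0848]
tcp_rot: [-0.184, 3.135, -0.001]
contact_force: [0.0, -0.9, 0.4]
grip_width: 0.0429
```

drive_tool([
  [[0, 0, 0], 0],
  [[0, 0, 0], 0],
  [[0, 0, 0], 0],
  [[0, 0, 0], 0],
  [[0, 0, 0], 0],
  [[0, 0, 0], 0],
  [[0, 0, 0], 0],
  [[0, 0, 0], 0],
  [[0, 0, 0], 0],
  [[0, 0, 0], 0],
], hand=-1, force=40)

```text
clock: 84.3
tcp_pos: [0.5481, -0.1463, 0.0844]
tcp_rot: [-0.184, 3.136, -0.001]
contact_force: [-1.6, -4.1, 6.2]
grip_width: 0.0077
```

drive_tool([
  [[0, 0, 0], -0.05],
  [[0, 0, 0], -0.12],
  [[0, 0, 0], -0.12],
  [[0, 0, 0], -0.12],
  [[0, 0, 0], -0.12],
  [[0, 0, 0], -0.12],
  [[0, 0, 0], -0.12],
  [[0, 0, 0], -0.12],
  [[0, 0, 0], -0.05],
  [[0, 0, 0], 0],
])

```text
clock: 85.3
tcp_pos: [0.5481, -0.1465, 0.0844]
tcp_rot: [1.258, 2.878, -0.001]
contact_force: [-2.0, -5.6, 5.4]
grip_width: 0.0081
```

```bash
python3 - <<'E'
from h import *
print(pose(), bot.get_obs()["torque"].round(2))
E
```

```text
(85.3, array([ 54.81, -14.65,   8.44]), 0.747, array([ 0.001, -0.001, -1.   ]), array([-2. , -5.6,  5.4]), 8.1) [-0.82  0.31 -0.05]
```

drive_tool([
  [[0, 0, 0], -0.04],
  [[0, 0, 0], -0.04],
  [[0, 0, 0], 0],
  [[0, 0, 0], 0],
  [[0, 0, 0], 0],
  [[0, 0, 0], 0],
  [[0, 0, 0], 0],
  [[0, 0, 0], 0],
  [[0, 0, 0], 0],
  [[0, 0, 0], 0],
])

```text
clock: 86.3
tcp_pos: [0.548, -0.1466, 0.0844]
tcp_rot: [1.37, 2.826, -0.001]
contact_force: [-2.2, -5.1, 4.9]
grip_width: 0.0079
```

```bash
python3 - <<'E'
from h import *
print(pose(), bot.get_obs()["torque"].round(2))
E
```

```text
(86.3, array([ 54.8 , -14.66,   8.44]), 0.668, array([ 0.001, -0.001, -1.   ]), array([-2.2, -5.1,  4.9]), 7.9) [-0.9   0.31 -0.01]
```

drive_tool([
  [[0, 0, 0], -0.03],
  [[0, 0, 0], -0.03],
  [[0, 0, 0], 0],
  [[0, 0, 0], 0],
  [[0, 0, 0], 0],
  [[0, 0, 0], 0],
  [[0, 0, 0], 0],
  [[0, 0, 0], 0],
  [[0, 0, 0], 0],
  [[0, 0, 0], 0],
])

```text
clock: 87.3
tcp_pos: [0.548, -0.1466, 0.0844]
tcp_rot: [1.454, 2.784, -0.001]
contact_force: [-2.5, -5.6, 5.1]
grip_width: 0.008
```

```bash
python3 - <<'E'
from h import *
print(pose(), bot.get_obs()["torque"].round(2))
E
```

```text
(87.3, array([ 54.8 , -14.66,   8.44]), 0.608, array([ 0.001, -0.001, -1.   ]), array([-2.5, -5.6,  5.1]), 8.0) [-0.88  0.33 -0.06]
```

drive_tool([
  [[0, 0, 0], -0.03],
  [[0, 0, 0], -0.02],
  [[0, 0, 0], 0],
  [[0, 0, 0], 0],
  [[0, 0, 0], 0],
  [[0, 0, 0], 0],
  [[0, 0, 0], 0],
  [[0, 0, 0], 0],
  [[0, 0, 0], 0],
  [[0, 0, 0], 0],
])

```text
clock: 88.3
tcp_pos: [0.548, -0.1466, 0.0844]
tcp_rot: [1.523, 2.747, -0.001]
contact_force: [-2.4, -5.1, 5.6]
grip_width: 0.0079
```

```bash
python3 - <<'E'
from h import *
print(pose(), bot.get_obs()["torque"].round(2))
E
```

```text
(88.3, array([ 54.8 , -14.66,   8.44]), 0.558, array([ 0.001, -0.001, -1.   ]), array([-2.4, -5.1,  5.6]), 7.9) [-0.95  0.38 -0.06]
```

drive_tool([
  [[0, 0, 0], -0.03],
  [[0, 0, 0], -0.03],
  [[0, 0, 0], 0],
  [[0, 0, 0], 0],
  [[0, 0, 0], 0],
  [[0, 0, 0], 0],
  [[0, 0, 0], 0],
  [[0, 0, 0], 0],
  [[0, 0, 0], 0],
  [[0, 0, 0], 0],
])

```text
clock: 89.3
tcp_pos: [0.548, -0.1466, 0.0844]
tcp_rot: [1.605, 2.7, -0.001]
contact_force: [-2.7, -5.3, 5.3]
grip_width: 0.008
```

```bash
python3 - <<'E'
from h import *
print(pose(), bot.get_obs()["torque"].round(2))
E
```

```text
(89.3, array([ 54.8 , -14.66,   8.44]), 0.498, array([ 0.   , -0.001, -1.   ]), array([-2.7, -5.3,  5.3]), 8.0) [-0.89  0.32 -0.08]
```

drive_tool([
  [[0, 0, 0], -0.03],
  [[0, 0, 0], -0.02],
  [[0, 0, 0], 0],
  [[0, 0, 0], 0],
  [[0, 0, 0], 0],
  [[0, 0, 0], 0],
  [[0, 0, 0], 0],
  [[0, 0, 0], 0],
  [[0, 0, 0], 0],
  [[0, 0, 0], 0],
])

```text
clock: 90.3
tcp_pos: [0.548, -0.1466, 0.0844]
tcp_rot: [1.67, 2.66, -0.002]
contact_force: [-1.4, -4.8, 6.3]
grip_width: 0.0082
```

```bash
python3 - <<'E'
from h import *
print(pose(), bot.get_obs()["torque"].round(2))
E
```

```text
(90.3, array([ 54.8 , -14.66,   8.44]), 0.45, array([ 0.   , -0.001, -1.   ]), array([-1.4, -4.8,  6.3]), 8.2) [-0.93  0.35  0.44]
```

C is at its stop (torque +0.44). Next is B.

drive_tool([
  [[0, 0, 0], 0],
  [[0, 0, 0], 0],
  [[0, 0, 0], 0],
  [[0, 0, 0], 0],
  [[0, 0, 1], 0],
  [[0, 0, 2], 0],
  [[0, 0, 3], 0],
  [[0, 0, 3], 0],
  [[0.1, -0.5, 0], -0.05],
  [[0.2, -1, 0], -0.1],
], hand=0)

```text
clock: 91.3
tcp_pos: [0.5516, -0.1607, 0.1762]
tcp_rot: [1.868, 2.523, 0.002]
contact_force: [-0.5, -0.9, -0.1]
grip_width: 0.0425
```

drive_tool([
  [[0.2, -1.2, 0], -0.1],
  [[0.3, -1.4, 0], -0.114],
  [[0.3, -1.4, 0], 0],
  [[0.3, -1.4, 0], 0],
  [[0.3, -1.2, 0], 0],
  [[0.11, -0.85, 0], 0],
  [[0, 0, 0], 0],
  [[0, 0, 0], 0],
  [[0, 0, 0], 0],
  [[0, 0, 0], 0],
])

```text
clock: 92.3
tcp_pos: [0.5659, -0.2348, 0.174]
tcp_rot: [-2.125, -2.313, 0.0]
contact_force: [-0.3, -0.4, 0.3]
grip_width: 0.043
```

```bash
python3 - <<'E'
from h import *
wing("w23",rad=19,guess=dict(A=(-66,-46),B=(66,-46),C=(66,46),D=(-66,46)))
E
```

```text
(92.3, array([ 56.59, -23.48,  17.4 ]), 0.085, array([-0.,  0., -1.]), array([-0.3, -0.4,  0.3]), 43.0)
A px 170.0 229.0 rect [-60.4 -47.2] [35. 19.] ang mod pi 1.123 or [-64.7 -54.4] br [-57.4 -39.2] dir -2.018 vis [ 44.22 -26.29]
B px 323.0 212.0 rect [ 66.2 -45.1] [35.1 11.7] ang mod pi 1.444 or [ 64.8 -55.3] br [ 66.9 -38. ] dir -1.691 vis [ 56.57 -23.49]
C px 308.0 89.0 rect [66.7 45.5] [12.7 35.2] ang mod pi 1.719 or [69.1 34.6] br [65.1 50. ] dir -1.317 vis [ 54.78 -14.62]
D px 147.0 119.0 rect [-58.2  47.5] [21.7 35.1] ang mod pi 1.932 or [-57.6  35.7] br [-60.   50.5] dir -1.412 vis [ 42.5  -16.97]
```

drive_tool([
  [[0, 0, -1], 0],
  [[0, 0, -2], 0],
  [[0, 0, -2], 0],
  [[0, 0, -2], 0],
  [[0, 0, -1.2], 0],
  [[0, 0, -0.8], 0],
  [[0, 0, 0], 0],
  [[0, 0, 0], 0],
  [[0, 0, 0], 0],
  [[0, 0, 0], 0],
])

```text
clock: 93.35
tcp_pos: [0.5665, -0.2356, 0.0849]
tcp_rot: [2.125, 2.312, 0.001]
contact_force: [-0.2, -0.5, -0.1]
grip_width: 0.0427
```

drive_tool([
  [[0, 0, 0], 0],
  [[0, 0, 0], 0],
  [[0, 0, 0], 0],
  [[0, 0, 0], 0],
  [[0, 0, 0], 0],
  [[0, 0, 0], 0],
  [[0, 0, 0], 0],
  [[0, 0, 0], 0],
  [[0, 0, 0], 0],
  [[0, 0, 0], 0],
], hand=-1, force=40)

```text
clock: 94.35
tcp_pos: [0.5663, -0.2354, 0.0845]
tcp_rot: [2.126, 2.312, 0.0]
contact_force: [-1.1, 1.0, 6.1]
grip_width: 0.0084
```

drive_tool([
  [[0, 0, 0], -0.05],
  [[0, 0, 0], -0.12],
  [[0, 0, 0], -0.12],
  [[0, 0, 0], -0.12],
  [[0, 0, 0], -0.12],
  [[0, 0, 0], -0.12],
  [[0, 0, 0], -0.12],
  [[0, 0, 0], -0.12],
  [[0, 0, 0], -0.05],
  [[0, 0, 0], 0],
])

```text
clock: 95.35
tcp_pos: [0.5672, -0.2358, 0.0845]
tcp_rot: [2.942, 1.098, 0.003]
contact_force: [3.3, -0.5, 2.9]
grip_width: 0.0079
```

```bash
python3 - <<'E'
from h import *
print(pose(), bot.get_obs()["torque"].round(2))
E
```

```text
(95.35, array([ 56.72, -23.58,   8.45]), -0.857, array([ 0.003, -0.001, -1.   ]), array([ 3.3, -0.5,  2.9]), 7.9) [-0.07 -0.59 -0.05]
```

drive_tool([
  [[0, 0, 0], -0.04],
  [[0, 0, 0], -0.04],
  [[0, 0, 0], 0],
  [[0, 0, 0], 0],
  [[0, 0, 0], 0],
  [[0, 0, 0], 0],
  [[0, 0, 0], 0],
  [[0, 0, 0], 0],
  [[0, 0, 0], 0],
  [[0, 0, 0], 0],
])

```text
clock: 96.35
tcp_pos: [0.5672, -0.2358, 0.0845]
tcp_rot: [2.982, 0.983, 0.003]
contact_force: [5.6, -0.0, 1.6]
grip_width: 0.008
```

```bash
python3 - <<'E'
from h import *
print(pose(), bot.get_obs()["torque"].round(2))
E
```

```text
(96.35, array([ 56.72, -23.58,   8.45]), -0.934, array([ 0.003, -0.001, -1.   ]), array([ 5.6, -0. ,  1.6]), 8.0) [-0.14 -0.85  0.12]
```

drive_tool([
  [[0, 0, 0], -0.02],
  [[0, 0, 0], -0.02],
  [[0, 0, 0], 0],
  [[0, 0, 0], 0],
  [[0, 0, 0], 0],
  [[0, 0, 0], 0],
  [[0, 0, 0], 0],
  [[0, 0, 0], 0],
  [[0, 0, 0], 0],
  [[0, 0, 0], 0],
])

```text
clock: 97.35
tcp_pos: [0.5672, -0.2358, 0.0845]
tcp_rot: [3.0, 0.926, 0.003]
contact_force: [5.3, -0.8, 2.7]
grip_width: 0.0079
```

```bash
python3 - <<'E'
from h import *
print(pose(), bot.get_obs()["torque"].round(2))
E
```

```text
(97.35, array([ 56.72, -23.58,   8.45]), -0.972, array([ 0.002, -0.002, -1.   ]), array([ 5.3, -0.8,  2.7]), 7.9) [-0.17 -0.85  0.74]
```

B is at its stop (0.74 N m). Last is D.

drive_tool([
  [[0, 0, 0], 0],
  [[0, 0, 0], 0],
  [[0, 0, 0], 0],
  [[0, 0, 0], 0],
  [[0, 0, 1], 0],
  [[0, 0, 2], 0],
  [[0, 0, 3], 0],
  [[0, 0, 3], 0],
  [[-0.7, 0.3, 0], 0.14],
  [[-1.4, 0.6, 0], 0.14],
], hand=0)

```text
clock: 98.35
tcp_pos: [0.5462, -0.2269, 0.1762]
tcp_rot: [2.839, 1.338, 0.004]
contact_force: [-1.0, 0.8, 0.2]
grip_width: 0.0425
```

drive_tool([
  [[-1.4, 0.6, 0], 0.14],
  [[-1.4, 0.6, 0], 0.14],
  [[-1.4, 0.6, 0], 0.14],
  [[-1.4, 0.6, 0], 0.14],
  [[-1.4, 0.6, 0], 0.14],
  [[-1.4, 0.6, 0], 0.14],
  [[-1.4, 0.6, 0], 0.14],
  [[-1.4, 0.6, 0], 0.14],
  [[-1, 0.4, 0], 0.1],
  [[-0.65, 0.21, 0], 0.068],
])

```text
clock: 99.35
tcp_pos: [0.4156, -0.1719, 0.1747]
tcp_rot: [1.471, 2.776, 0.0]
contact_force: [0.0, -0.1, 0.2]
grip_width: 0.0427
```

drive_tool([
  [[0, 0, 0], 0],
  [[0, 0, 0], 0],
  [[0, 0, 0], 0],
  [[0, 0, 0], 0],
  [[0, 0, 0], 0],
  [[0, 0, 0], 0],
  [[0, 0, 0], 0],
  [[0, 0, 0], 0],
  [[0, 0, 0], 0],
  [[0, 0, 0], 0],
])

```text
clock: 100.35
tcp_pos: [0.4165, -0.1722, 0.174]
tcp_rot: [-1.477, -2.773, -0.0]
contact_force: [-0.9, 0.3, 0.3]
grip_width: 0.0427
```

```bash
python3 - <<'E'
from h import *
wing("w24",rad=19,guess=dict(A=(-66,-46),B=(66,-46),C=(66,46),D=(-66,46)))
E
```

```text
(100.35, array([ 41.65, -17.22,  17.4 ]), 0.592, array([ 0.,  0., -1.]), array([-0.9,  0.3,  0.3]), 42.7)
A px 284.0 302.0 rect [-64.7 -43.6] [16.8 33.2] ang mod pi 1.712 or [-68.9 -51.4] br [-66.9 -34.8] dir -1.689 vis [ 43.73 -26.02]
C px 460.0 266.0 rect [58.9 45.2] [20.3 34.3] ang mod pi 1.871 or [63.2 37.4] br [57.3 50.8] dir -1.154 vis [ 54.01 -14.81]
D px 324.0 212.0 rect [-66.3  47.2] [11.8 35.1] ang mod pi 1.958 or [-62.6  37.8] br [-69.1  53.8] dir -1.189 vis [ 41.72 -17.16]
```

drive_tool([
  [[0, 0, -1], 0],
  [[0, 0, -2], 0],
  [[0, 0, -2], 0],
  [[0, 0, -2], 0],
  [[0, 0, -1.2], 0],
  [[0, 0, -0.8], 0],
  [[0, 0, 0], 0],
  [[0, 0, 0], 0],
  [[0, 0, 0], 0],
  [[0, 0, 0], 0],
])

```text
clock: 101.4
tcp_pos: [0.4169, -0.1724, 0.0847]
tcp_rot: [1.476, 2.772, 0.0]
contact_force: [0.6, -0.6, 0.2]
grip_width: 0.0426
```

drive_tool([
  [[0, 0, 0], 0],
  [[0, 0, 0], 0],
  [[0, 0, 0], 0],
  [[0, 0, 0], 0],
  [[0, 0, 0], 0],
  [[0, 0, 0], 0],
  [[0, 0, 0], 0],
  [[0, 0, 0], 0],
  [[0, 0, 0], 0],
  [[0, 0, 0], 0],
], hand=-1, force=40)

```text
clock: 102.4
tcp_pos: [0.4173, -0.1719, 0.0845]
tcp_rot: [1.477, 2.771, 0.002]
contact_force: [2.8, 5.4, 2.4]
grip_width: 0.0081
```

drive_tool([
  [[0, 0, 0], -0.05],
  [[0, 0, 0], -0.12],
  [[0, 0, 0], -0.12],
  [[0, 0, 0], -0.12],
  [[0, 0, 0], -0.12],
  [[0, 0, 0], -0.12],
  [[0, 0, 0], -0.12],
  [[0, 0, 0], -0.12],
  [[0, 0, 0], -0.05],
  [[0, 0, 0], 0],
])

```text
clock: 103.4
tcp_pos: [0.4188, -0.1717, 0.0845]
tcp_rot: [2.573, 1.799, 0.006]
contact_force: [7.8, 8.7, -0.6]
grip_width: 0.0077
```

```bash
python3 - <<'E'
from h import *
print(pose(), bot.get_obs()["torque"].round(2))
E
```

```text
(103.4, array([ 41.88, -17.17,   8.45]), -0.351, array([ 0.004,  0.   , -1.   ]), array([ 7.8,  8.7, -0.6]), 7.7) [ 1.68 -1.38 -0.07]
```

drive_tool([
  [[0, 0, 0], -0.04],
  [[0, 0, 0], -0.03],
  [[0, 0, 0], 0],
  [[0, 0, 0], 0],
  [[0, 0, 0], 0],
  [[0, 0, 0], 0],
  [[0, 0, 0], 0],
  [[0, 0, 0], 0],
  [[0, 0, 0], 0],
  [[0, 0, 0], 0],
])

```text
clock: 104.4
tcp_pos: [0.4189, -0.1718, 0.0845]
tcp_rot: [2.633, 1.709, 0.006]
contact_force: [9.2, 9.3, -1.6]
grip_width: 0.008
```

```bash
python3 - <<'E'
from h import *
print(pose(), bot.get_obs()["torque"].round(2))
E
```

```text
(104.4, array([ 41.89, -17.18,   8.45]), -0.419, array([ 0.005,  0.   , -1.   ]), array([ 9.2,  9.3, -1.6]), 8.0) [ 1.64 -1.44 -0.04]
```

drive_tool([
  [[0, 0, 0], -0.03],
  [[0, 0, 0], -0.02],
  [[0, 0, 0], 0],
  [[0, 0, 0], 0],
  [[0, 0, 0], 0],
  [[0, 0, 0], 0],
  [[0, 0, 0], 0],
  [[0, 0, 0], 0],
  [[0, 0, 0], 0],
  [[0, 0, 0], 0],
])

```text
clock: 105.4
tcp_pos: [0.4189, -0.1718, 0.0845]
tcp_rot: [2.673, 1.646, 0.006]
contact_force: [10.2, 9.9, -1.5]
grip_width: 0.0078
```

```bash
python3 - <<'E'
from h import *
print(pose(), bot.get_obs()["torque"].round(2))
E
```

```text
(105.4, array([ 41.89, -17.18,   8.45]), -0.467, array([ 0.004, -0.   , -1.   ]), array([10.2,  9.9, -1.5]), 7.8) [ 1.8  -1.48  0.72]
```

drive_tool([
  [[0, 0, 0], -0.03],
  [[0, 0, 0], -0.02],
  [[0, 0, 0], 0],
  [[0, 0, 0], 0],
  [[0, 0, 0], 0],
  [[0, 0, 0], 0],
  [[0, 0, 0], 0],
  [[0, 0, 0], 0],
  [[0, 0, 0], 0],
  [[0, 0, 0], 0],
])

```text
clock: 106.4
tcp_pos: [0.419, -0.1718, 0.0846]
tcp_rot: [2.712, 1.58, 0.006]
contact_force: [10.0, 10.7, -1.0]
grip_width: 0.0079
```

```bash
python3 - <<'E'
from h import *
print(pose(), bot.get_obs()["torque"].round(2))
E
```

```text
(106.4, array([ 41.9 , -17.18,   8.46]), -0.516, array([ 0.004, -0.001, -1.   ]), array([10. , 10.7, -1. ]), 7.9) [ 1.83 -1.5   1.2 ]
```

D is home (1.2 N m). I'll release it, retreat and check.

drive_tool([
  [[0, 0, 0], 0],
  [[0, 0, 0], 0],
  [[0, 0, 0], 0],
  [[0, 0, 0], 0],
  [[0, 0, 1], 0],
  [[0, 0, 2], 0],
  [[0, 0, 3], 0],
  [[0, 0, 3], 0],
  [[0, 0, 3], 0],
  [[0, 0, 3], 0],
], hand=0)

```text
clock: 107.4
tcp_pos: [0.4161, -0.1722, 0.236]
tcp_rot: [2.716, 1.578, 0.0]
contact_force: [0.3, -0.4, -0.6]
grip_width: 0.0429
```

drive_tool([
  [[0.8, -0.5, 2], 0.1],
  [[0.8, -0.5, 2], 0.1],
  [[0.8, -0.5, 1], 0.1],
  [[0.8, -0.5, 0], 0.1],
  [[0.8, -0.5, 0], 0.1],
  [[0.8, 0, 0], 0.1],
  [[0.8, 0, 0], 0.1],
  [[0.8, 0, 0], 0.02],
  [[0, 0, 0], 0],
  [[0, 0, 0], 0],
])

```text
clock: 108.4
tcp_pos: [0.4802, -0.1971, 0.2841]
tcp_rot: [-1.988, -2.432, 0.0]
contact_force: [0.4, 0.4, -0.1]
grip_width: 0.0428
```

```bash
python3 - <<'E'
from h import *
wing("w25",rad=19,guess=dict(A=(-66,-46),B=(66,-46),C=(66,46),D=(-66,46)))
w=imaging.snapshot("wrist"); s=imaging.snapshot("scene")
o=np.zeros((600,640,3),np.uint8); o[:400]=w; o[400:,:320]=cv2.resize(s,(320,200)); o[400:,320:]=cv2.resize(s[130:250,310:510],(320,200)); cv2.imwrite("pics/final.png",o[...,::-1])
E
```

```text
(108.4, array([ 48.02, -19.71,  28.41]), 0.2, array([-0.,  0., -1.]), array([ 0.4,  0.4, -0.1]), 42.8)
A px 275.0 226.0 rect [-65.9 -44.7] [35.2 12.2] ang mod pi 1.115 or [-68.6 -54.4] br [-62.4 -37.9] dir -1.931 vis [ 43.63 -26.16]
B px 387.0 224.0 rect [ 62.6 -39.7] [35.1 20.9] ang mod pi 0.452 or [ 54.1 -47.9] br [ 67.1 -38.5] dir -2.513 vis [ 56.11 -23.04]
C px 391.0 147.0 rect [62.5 44.9] [14.4 35.8] ang mod pi 1.858 or [67.5 35.7] br [61.4 51.5] dir -1.202 vis [ 54.37 -14.76]
D px 271.0 147.0 rect [-64.9  45.6] [35.  12.3] ang mod pi 0.831 or [-71.6  37.5] br [-61.   50.8] dir -2.246 vis [ 41.88 -17.29]
```

View pics/final.png

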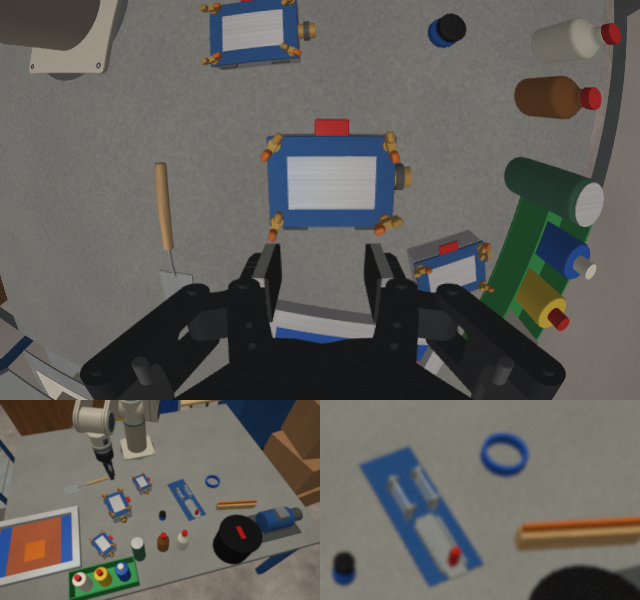

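```bash
python3 -c "
from h import *
print(pose()); print(job.job_done())"
```

```text
(108.55, array([ 48.  , -19.71,  28.41]), 0.201, array([-0.,  0., -1.]), array([-0.6, -0.1, -0.7]), 42.5)
the job is handed in; nothing more can be done
None
```

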